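Set the chute's eccentric guide roller with a gauge bar

TASK

Set the guide roller on the slanted return chute: hook the thin heel of the blue gauge bar under the turned-in lip of the pick-up tray at the chute's low end and lay the bar down flat between the fixed rail and the white roller, then turn the roller's eccentric bolt by its black wing head until the roller just meets the bar without squeezing it, leaving no more than about a millimetre of play. Check the setting by sliding the bar, still flat in the gap, about three centimetres up the chute; it must run freely, not be forced. Then lift the bar out and lay it flat, handle up, back on the black mat, leaving the bolt as set and everything else on the counter where it stands.

Things in the scene. Friction and masses are not known exactly. Their poses are not given: they have to be found in the camera images.
- lane: floor of the slanted steel return chute, 270 mm long, 124 mm between 38 mm high cheeks; its low end (lined green) is the pick-up tray. Origin on the floor, mid low end, inside its end wall, 30 mm above the counter. x up the slope, y across to the rail, z square to the floor (25 deg off vertical). A 20 mm high deflector fence runs from x 223, y -62 mm to x 161, y -39 mm
- lip_edge (a point): middle of the inner edge of the retaining lip, at its underside: the chute's end wall (15 mm high, at lane x = 0) is folded inwards over the whole width into a lip 3 mm thick that reaches to lane x = 14 mm; 12 mm clear between lip and floor. The chute is smooth bare metal (friction about 0.3): a loose bar slides down it and rests against the end wall
- rail: fixed steel rail on the lane's y+ side, 12 mm thick, 24 mm high, from lane x 98 to 258 mm; set by hand, up to 2 mm off either way. Origin on its working face (towards the roller), at counter height below the lane's low end; y as the lane's y, z vertical; its steel lies at y 0 to +12 mm
- roller: white nylon guide roller, radius 20 mm, 2 to 22 mm above the lane floor, spins freely on the eccentric bolt. Origin on the roller's axis at the lane floor. The gap is the clear distance from the roller's side to the rail's face: minus the y of this origin in the frame of rail, less 20 mm
- eccentric (a joint): angle (rad) of the eccentric bolt that carries the roller 9 mm off its axis. 0 = roller furthest from the rail; growing = counter-clockwise seen from above = roller goes up the slope and nearer the rail; 3.14 = nearest. Gap = 31 mm + 9 mm x cos(angle), plus the rail's offset of up to 2 mm. Stops at -0.1 and 3.24. Stiff to turn (0.15 N m), stays where it is left
- wing_top (a point): top centre of the bolt's black wing head, on the bolt's axis (square to the lane floor, at lane x 125, y -16 mm), 54 mm above the floor. The wing is a bar 34 x 10 mm, 26 mm tall (28 to 54 mm above the floor), gripped across its 10 mm; its long side makes the joint angle with lane x, counter-clockwise (along the slope at 0, across it at 1.57). Cap and roller below reach 28 mm above the floor
- gauge: gauge bar, loose, about 160 g: blue metal, 165 mm long (x), 30 mm wide (y, the gauging width), 10 mm thick; the 20 mm heel at the -x end is 6 mm thick, the last 8 mm of the nose 26 mm wide. Black upright handle at x = -24.5 mm, 12 mm thick (x), 26 mm wide (y), 10 to 46 mm above the underside: grip across its thickness. Origin centre of the underside, z up. Starts on the mat, heel to the robot
- gauge_heel (a point): middle of the lower edge of the gauge's heel end (gauge x = -82.5 mm, underside)
- gauge_nose (a point): middle of the lower edge of the gauge's nose end (gauge x = +82.5 mm, underside)
- mat: black rubber mat 240 x 120 mm, 3 mm thick, fixed to the counter, home of the gauge; origin at the centre of its underside, x along its length
- chestpiece: bystander: grey two-sided stethoscope chestpiece, 45 mm across, 28 mm tall, with a steel stem; origin under its centre
- chestpiece_dark: bystander: dark steel chestpiece of the same form and size; origin under its centre
- ear_tip_case: bystander: orange plastic ear tip case, 72 x 50 x 25 mm; origin under its centre
- bell_cover: bystander: steel bell cover, 43 mm across, 14 mm tall; origin under its centre
- desk_bell: bystander: brass desk bell on a black foot, 82 mm across, 57 mm tall; origin under its centre
- disinfectant: bystander: clear bottle with blue cap, 56 mm across, 150 mm tall; origin under its centre
- wipes_tub: bystander: white tub with green label, 90 mm across, 130 mm tall; origin under its centre

How it is judged:
By the outcome, as a careful person would: the job done as asked, in the order asked, and still so for the second after the job is handed in, with the robot touching nothing.
It also fails if it takes over 67 s, if anything falls off the work surface, if the arm or the gripper's body presses on something with over 40 N, if the wrist force passes 120 N, or if a joint passes its speed limit or range.

ROBOT

A 7-joint arm with a two-finger parallel gripper is mounted at the origin on the work surface. World frame = base frame: x ahead of the robot, y to its left, z up, the work surface at z = 0. Lengths are in m, angles in rad, forces in N, time in s.
With the tool pointing down it reaches from about 0.425 to 0.875 m from the base axis. Payload 4.7 kg.
Tool frame: the origin (TCP) lies midway between the tips of the shut fingers; the grasp point (between the pads) lies 19 mm behind it; z points along the fingers, y is the line along which they close (so a half turn about z gives the same grasp; the last joint's range is limited). The gripper opens to 87 mm and grips with 3 to 60 N. Pads are 19 mm wide; open, the fingers measure 117 mm over their backs; the gripper's body (75 mm by 190 mm) begins 51 mm behind the grasp point.
Start: joints at [1.343, 0.321, -0.07, 1.45, 0.023, 1.371, -0.057], TCP at [0.156, -0.631, 0.223] pointing down, gripper open.
Joint ranges: [-2.86, 2.86], [-0.3, 2.09], [-1.38, 1.24], [0.06, 2.45], [-1.56, 4.7], [0.09, 2.05], [-2.69, 2.69]. Speed limits (rad/s): [2.57, 2.57, 3.14, 3.14, 3.14, 3.14, 3.14].

INTERFACE

Orientations are given as a rotation vector (axis times angle).
In Python, from bench import ctrl gives the robot as it stands.
- The arm moves only by the shell command python3 inch.py 'ROWS' [FORCE]. ROWS is one flat JSON list of numbers that holds 1 to 20 rows one after another, with no inner brackets; each row has 5 numbers: dx, dy, dz in cm, then a turn about the tool's z in units of 0.05 rad, then the opening from 0.0 (shut) to 1.0 (fully open); each row is the pose to reach, as a shift and turn from the pose commanded when the command began, along the tool's axes at that moment; what a row does not reach only later rows make up. A row lasts 1/10 s, in which the tool goes at most 0.05 m and 0.15 rad, less where a joint would pass 70% of its speed; a pose out of reach is approached as far as the arm can. The fingers move at their own pace and stop on an object; FORCE is the grip in N (left out, the last holds). Time passes only in rows, so rows that do not move let the fingers close. It prints the time, the measured TCP pose, the force, the opening and the grip force at its end. Input that does not fit is refused with a message, and nothing moves.
- ctrl.get_state(): the state, without advancing time (a new reading comes with each control period).
- ctrl.get_image(name): name is "scene" or "top" or "wrist"; returns the picture (400x640x3 uint8, red, green, blue); there is no depth.
- ctrl.camera_model(name): a dict with "vertical_fov" (degrees; the focal length in pixels is half the picture's height over the tangent of half this angle, whatever the lens; pixels are square), "cx", "cy" (the principal point, pixels), "k1" (the pictures are not rectified: a ray, as slopes to the right and down, at radius r is drawn at 1 + k1 r^2 times it, then the intrinsics apply), "rvec" (rotation vector, rad) and "tvec" (3), from world to camera coordinates, as OpenCV has them; the wrist camera has in their place "hand_eye" (4x4, takes a point from camera to tool coordinates, whose origin is the TCP and whose axes are the flange's). Camera axes: x right, y down, z forward; pixel columns grow to the right and rows downward; lengths in m; the calibration is good to about 2 mm. A picture is of the moment at which its call begins: read the wrist's pose just before it. camera_model takes no time and is no camera call.
- ctrl.close_job(): hands the job in; it is judged then, once.
The state is a dict: "time": time; "joint_positions": joint angles; "qd": joint speeds; "joint_torque": joint torques, N m; "position": TCP position; "tool_rot": TCP orientation; "ft_force": force on the tool from outside, world axes, zero at the start; "torque": the same for the moment, N m; "grip_width": opening from 0.0 (shut) to 1.0 (fully open); "grip_force": force on a finger pad.
Only numpy, scipy, OpenCV 4.12 (cv2) and the standard library are available. Lean on these libraries where they do the work, as an engineer would, in place of code of your own. Each camera call takes 0.05 s, during which the arm holds its last target. There are 200 camera calls.

## Working session

There is one attempt and no reset: what is moved stays moved. The work goes in short steps, Python scripts to look and compute and a shell command to move; the robot and the scene stay as the last step left them, time stands still between calls to the robot, and variables do not carry over. Pictures are saved under pics/ and viewed, at most 10 in all, crops included, and the job is handed in when it is done.

```bash
ls; mkdir -p pics
python3 - <<'E'
from bench import ctrl
import cv2
s=ctrl.get_state(); print(s)
for n in("scene","top","wrist"):
    print(n,ctrl.camera_model(n))
a=ctrl.get_image("scene");b=ctrl.get_image("top")
cv2.imwrite("pics/scene0.png",a[:,:,::-1]);cv2.imwrite("pics/top0.png",b[:,:,::-1])
E
```

```text
bench.py
inch.py
pics
{'time': 0.0, 'joint_positions': array([ 1.34308669,  0.3218029 , -0.07008752,  1.4516984 ,  0.02258865,
        1.37082891, -0.05688579]), 'qd': array([ 7.49055793e-04, -2.62315240e-05, -8.62895727e-04, -1.64847611e-03,
       -1.55878400e-03,  9.81085676e-05,  4.38594540e-04]), 'joint_torque': array([-9.18877267e-04, -4.91292500e+01, -4.04302133e-01, -3.12533355e+01,
       -6.39675278e-02,  4.34120209e-02,  1.57358295e-04]), 'position': array([ 0.15546676, -0.63053935,  0.22146286]), 'tool_rot': array([-3.11674061e+00, -3.78748154e-01,  5.08979284e-04]), 'ft_force': array([0.1065893 , 0.2407976 , 0.38717908]), 'torque': array([ 0.04726125, -0.05379923,  0.03860109]), 'grip_force': 0.0, 'grip_width': 0.9997296864246428}
scene {'vertical_fov': 49.649054020851864, 'cx': 321.4458445973685, 'cy': 194.63883425414963, 'k1': 0.020673721698034962, 'rvec': array([ 1.39823052,  2.35625467, -0.73629239]), 'tvec': array([ 0.27819906, -0.32269243,  1.60249193])}
top {'vertical_fov': 55.68252374559759, 'cx': 316.20257543265103, 'cy': 200.23276778299655, 'k1': -0.08903340491698188, 'rvec': array([ 2.15524483, -2.10299525,  0.22164986]), 'tvec': array([-0.01955522,  0.57149683,  1.33980405])}
wrist {'vertical_fov': 69.70172189637334, 'cx': 317.0392573234201, 'cy': 197.79875969546237, 'k1': -0.03295754228066496, 'hand_eye': array([[ 1.43599860e-03, -9.54981886e-01, -2.96660640e-01,
         8.23302023e-02],
       [ 9.99998952e-01,  1.42519163e-03,  2.52695827e-04,
         7.64705741e-05],
       [ 1.81478325e-04, -2.96660692e-01,  9.54982932e-01,
        -1.61286581e-01],
       [ 0.00000000e+00,  0.00000000e+00,  0.00000000e+00,
         1.00000000e+00]])}
```

View pics/top0.png

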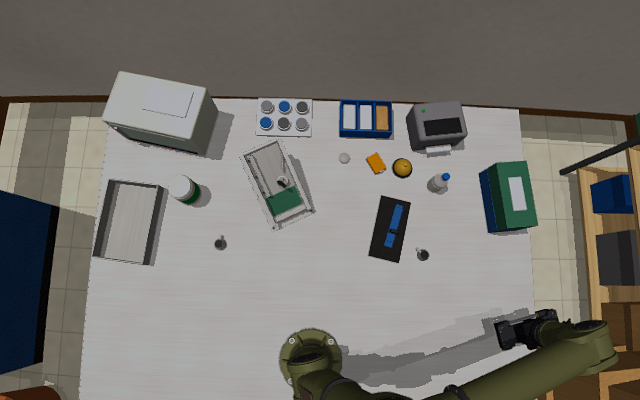

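View pics/scene0.png

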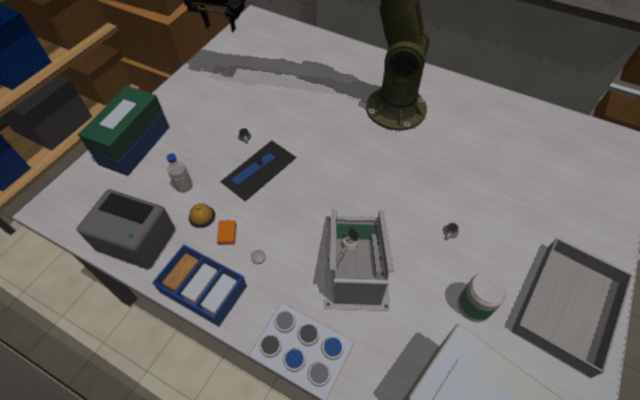

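The top view shows the chute (centre ≈275,185, low green end ≈287,203 nearest the robot), and the gauge on the mat (≈393,228, long axis roughly up the picture). The scene view confirms the roller and wing are in the chute near its low end.

```bash
cat > h.py <<'E'
import numpy as np, cv2
from scipy.spatial.transform import Rotation as R
from bench import ctrl
def cam(n, s=None):
    m=ctrl.camera_model(n); f=200/np.tan(np.radians(m["vertical_fov"])/2)
    K=np.array([[f,0,m["cx"]],[0,f,m["cy"]],[0,0,1]]); d=np.array([m["k1"],0,0,0.])
    if n=="wrist":
        s=s or ctrl.get_state(); T=np.eye(4); T[:3,:3]=R.from_rotvec(s["tool_rot"]).as_matrix(); T[:3,3]=s["position"]
        W=np.linalg.inv(T@np.array(m["hand_eye"])); r,t=cv2.Rodrigues(W[:3,:3])[0],W[:3,3]
    else: r,t=np.array(m["rvec"]),np.array(m["tvec"])
    return K,d,r,t
def proj(c,P): return cv2.projectPoints(np.asarray(P,float).reshape(-1,3),c[2],c[3],c[0],c[1])[0][:,0]
def back(c,px,z):
    K,d,r,t=c; u=cv2.undistortPoints(np.asarray(px,float).reshape(-1,1,2),K,d)[:,0]
    M=cv2.Rodrigues(r)[0]; D=np.c_[u,np.ones(len(u))]@M; o=-M.T@np.ravel(t)
    return o+D*((z-o[2])/D[:,2])[:,None]
def snap(n,f):
    s=ctrl.get_state(); c=cam(n,s); a=np.ascontiguousarray(ctrl.get_image(n)[:,:,::-1]); cv2.imwrite("pics/"+f,a); np.savez("pics/"+f[:-4]+".npz",K=c[0],d=c[1],r=c[2],t=c[3]); return a,c
def load(f):
    z=np.load("pics/"+f[:-4]+".npz"); return cv2.imread("pics/"+f),tuple(z[k] for k in "Kdrt")
E
python3 - <<'E'
from h import *
a=cv2.imread("pics/top0.png"); c=cam("top")
h=cv2.cvtColor(a,cv2.COLOR_BGR2HSV)
m=((h[:,:,0]>95)&(h[:,:,0]<125)&(h[:,:,1]>120)&(h[:,:,2]>60)).astype(np.uint8); m[:, :365]=0;m[:,425:]=0;m[:190]=0;m[265:]=0
p=np.argwhere(m)[:,::-1]; r=cv2.minAreaRect(p.astype(np.float32)); print(r); b=cv2.boxPoints(r); print(back(c,b,.013).round(4), back(c,p,.013).mean(0))
print(back(c,[[383,195],[411,203],[398,263],[369,254]],.003).round(3))
print("chute",back(c,[[240,153],[283,140],[313,210],[272,230],[285,203]],.05).round(3))
E
```

```text
((393.4729309082031, 225.4920196533203), (8.86002254486084, 43.792213439941406), 16.389541625976562)
[[ 0.4152 -0.2598  0.013 ]
 [ 0.5762 -0.3089  0.013 ]
 [ 0.5673 -0.3416  0.013 ]
 [ 0.4065 -0.2918  0.013 ]] [ 0.49149458 -0.30000271  0.013     ]
[[ 0.609 -0.263  0.003]
 [ 0.581 -0.372  0.003]
 [ 0.351 -0.318  0.003]
 [ 0.382 -0.209  0.003]]
chute [[0.747 0.287 0.05 ]
 [0.803 0.126 0.05 ]
 [0.536 0.005 0.05 ]
 [0.458 0.153 0.05 ]
 [0.559 0.109 0.05 ]]
```

The manual's scale: shifts go in cm and turns go in units of 0.05 rad. Converting my numbers, 0.414 m is 41.4, -0.238 m is -23.8, 0.538 rad is 10.76.

```bash
python3 inch.py '[4, -2.4, 0, 1.2, 1, 8, -4.8, 0, 2.4, 1, 12, -7, 0, 3.6, 1, 16, -9.5, 0, 4.8, 1, 20, -12, 0, 6, 1, 24, -14, 0, 7.2, 1, 28, -16.5, 0, 8.4, 1, 32, -19, 0, 9.6, 1, 36, -21, 0, 10.76, 1, 40, -23.5, 0, 10.76, 1, 41.4, -23.8, 0, 10.76, 1, 41.4, -23.8, 0, 10.76, 1, 41.4, -23.8, 0, 10.76, 1]'
python3 - <<'E'
from h import *
a,c=snap("wrist","w1.png"); print(ctrl.get_state()["position"])
E
```

```text
time: 1.4
position: [0.4995, -0.302, 0.222]
tool_rot: [3.106, -0.465, -0.002]
ft_force: [-0.4, -1.1, 0.5]
grip_width: 1.0
grip_force: 0.0
[ 0.49896091 -0.3027813   0.22208696]
```

View pics/w1.png

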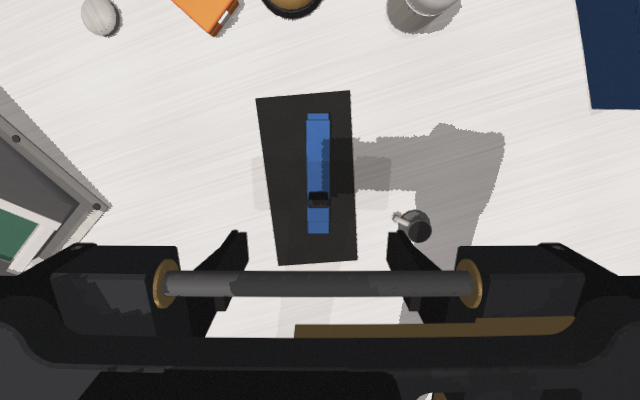

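The gauge lies straight up the picture: nose ≈(318,113), heel ≈(318,234), black handle at (318,199), clear of the mat's edges.

Run:
```python
from h import *
a,c=load("w1.png")
h=cv2.cvtColor(a,cv2.COLOR_BGR2HSV)
m=((h[:,:,0]>95)&(h[:,:,0]<125)&(h[:,:,1]>100)&(h[:,:,2]>40)).astype(np.uint8); m[:,:280]=0;m[:,350:]=0;m[:105]=0;m[245:]=0
p=np.argwhere(m)[:,::-1].astype(np.float32)
W=back(c,p,.013)[:,:2].astype(np.float32); r=cv2.minAreaRect(W); print(r, cv2.boxPoints(r).round(4))
s=ctrl.get_state();Rm=R.from_rotvec(s["tool_rot"]).as_matrix(); print(Rm.round(4))
print(back(c,[[318,113]],.013),back(c,[[318,234]],.009))
b=cv2.boxPoints(r);ctr=b.mean(0)
e=sorted([(b[i]-b[(i+1)%4]) for i in range(4)],key=lambda v:-np.linalg.norm(v)); u=e[0]/np.linalg.norm(e[0]); u*=np.sign(u[0])
print("yaw",np.degrees(np.arctan2(u[1],u[0])),"toolyaw",np.degrees(np.arctan2(Rm[1,0],Rm[0,0])))
H=np.r_[ctr-u*.0245,0.03]; print("handle",H, "tool delta",Rm.T@(H-s["position"]))
```

```text
((0.4954797327518463, -0.3017967939376831), (0.03067540004849434, 0.16207446157932281), 73.37218475341797) [[ 0.4134 -0.2933]
 [ 0.5687 -0.3397]
 [ 0.5775 -0.3103]
 [ 0.4222 -0.2639]]
[[ 9.556e-01 -2.945e-01 -1.700e-03]
 [-2.945e-01 -9.556e-01 -6.000e-04]
 [-1.400e-03  1.100e-03 -1.000e+00]]
[[ 0.57284815 -0.3256754   0.013     ]] [[ 0.41468956 -0.27768727  0.009     ]]
yaw -16.627817 toolyaw -17.128417278625292
handle [ 0.47200423 -0.29478604  0.03      ] tool delta [-2.78457854e-02  8.91478164e-05  1.92126497e-01]
```

To row units: -0.431 m is -43.1, -0.4 m is -40, -0.735 rad is -14.7.

```bash
python3 inch.py '[0, -4.5, -1, -1.4, 1, 0, -9, -2, -3, 1, -1, -13.5, -3, -4.4, 1, -1, -18, -4, -6, 1, -1.5, -22.5, -5, -7.4, 1, -1.5, -27, -6, -9, 1, -2, -31.5, -7, -10.4, 1, -2, -36, -8, -12, 1, -2.5, -40, -8, -13.4, 1, -2.8, -43.1, -8, -14.7, 1, -2.8, -43.1, -8, -14.7, 1, -2.8, -43.1, -8, -14.7, 1, -2.8, -43.1, -8, -14.7, 1]'
python3 - <<'E'
from h import *
a,c=snap("wrist","w2.png"); print(ctrl.get_state()["position"])
E
```

```text
time: 2.75
position: [0.5999, 0.1162, 0.3022]
tool_rot: [3.066, 0.676, -0.001]
ft_force: [-0.4, 0.2, 0.9]
grip_width: 1.0
grip_force: 0.0
[0.59991715 0.11637547 0.30233393]
```

View pics/w2.png

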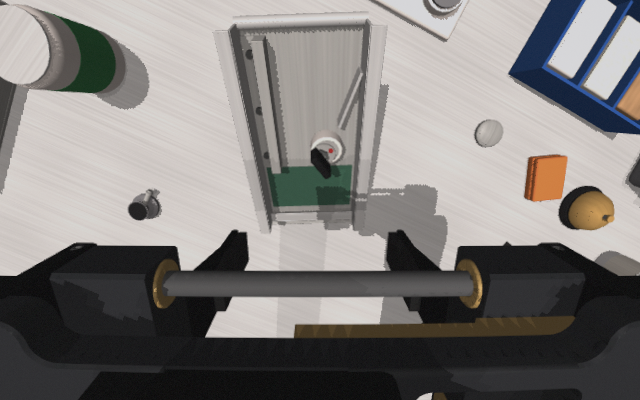

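The chute is upright in view: cheeks at columns ~225–385, rail left (255–280, rows 37–173), roller/wing near (325,155), wing roughly along the slope; low end/lip at rows ~210–225. I'll enlarge it.

Run:
```python
from h import *
a,c=load("w2.png")
cv2.imwrite("pics/w2z.png",cv2.resize(a[5:240,210:400],None,fx=3,fy=2.5,interpolation=cv2.INTER_CUBIC)[:590])
```

```text
(no output)
```

View pics/w2z.png

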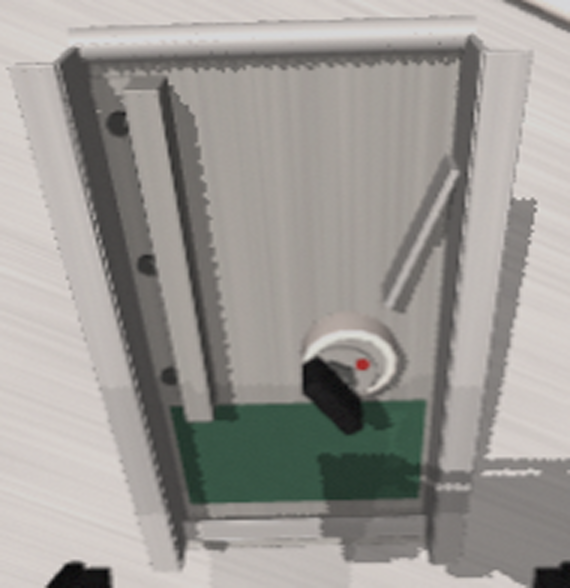

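```bash
cat > lane.py <<'E'
from h import *
def laneT(x0,y0,yaw):
    Rm=R.from_euler("z",yaw).as_matrix()@R.from_euler("y",-np.radians(25)).as_matrix(); return Rm,np.array([x0,y0,.03])
def toW(p,P): Rm,o=laneT(*p); return o+(np.asarray(P,float).reshape(-1,3)/1000)@Rm.T
E
python3 - <<'E'
from lane import *
from scipy.optimize import least_squares
a,c=load("w2.png")
z=lambda X,Y:(210+X/3,5+Y/2.5)
L=[((98,35,24),(213,418)),((258,35,24),(163,88)),((161,-39,20),(395,310)),((223,-62,20),(455,160)),((14,62,15),(183,520)),((14,-62,15),(430,515))]
P=np.array([l[0] for l in L],float); px=np.array([z(*l[1]) for l in L])
def f(q):
    Q=P.copy(); Q[:2,1]+=q[3]; r=(proj(c,toW(q[:3],Q))-px); return np.r_[r.ravel(),q[3]/2]
s=least_squares(f,[.5,.08,.43,0],x_scale=[.01,.01,.01,1],loss="soft_l1"); print(s.x.round(4)); print(f(s.x)[:-1].reshape(-1,2).round(2))
np.save("lane.npy",s.x)
b=cv2.resize(a,None,fx=4,fy=4,interpolation=cv2.INTER_CUBIC); p=s.x[:3]
def line(Q,col):
    q=((proj(c,toW(p,Q))+.5)*4).astype(int); cv2.polylines(b,[q.reshape(-1,1,2)],False,col,1)
for y in(-62,62): line([(0,y,38),(270,y,38)],(0,0,255)); line([(0,y,0),(270,y,0)],(255,0,0))
line([(14,-62,15),(14,62,15)],(0,255,255)); line([(98,35+s.x[3],24),(258,35+s.x[3],24)],(0,255,0)); line([(161,-39,20),(223,-62,20)],(0,255,0))
th=np.linspace(0,6.3,40)
for al,col in((.4,(255,0,255)),(.7,(255,255,0))):
    u=np.array([np.cos(al),np.sin(al)]);v=np.array([-u[1],u[0]])
    for h in(54,28): line([(*(np.array([125,-16])+i*17*u+j*5*v),h) for i,j in((1,1),(1,-1),(-1,-1),(-1,1),(1,1))],col)
    line([(125+9*np.sin(al)+20*np.cos(t),-16-9*np.cos(al)+20*np.sin(t),22) for t in th],col)
cv2.imwrite("pics/ov.png",b[400:930,950:1530])
E
```

```text
[0.5279 0.0905 0.4703 0.4062]
[[ 1.31  0.78]
 [-0.57 -1.12]
 [-1.99 -2.86]
 [ 1.42  2.45]
 [ 0.61  0.58]
 [-0.98 -0.09]]
```

View pics/ov.png

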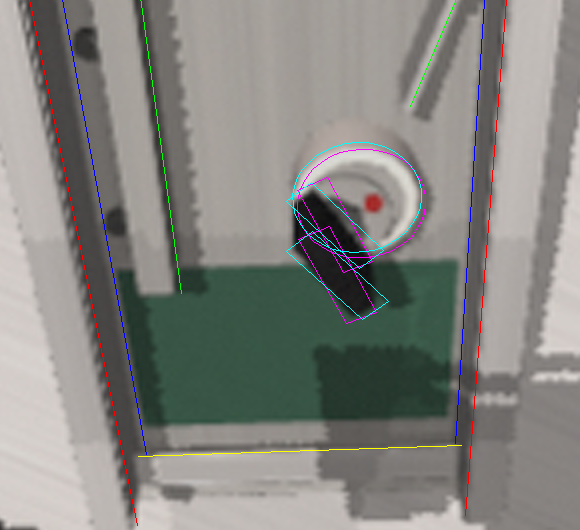

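```bash
cat >> h.py <<'E'
def delta(pos,yaw):
    s=ctrl.get_state(); Rm=R.from_rotvec(s["tool_rot"]).as_matrix(); y=np.arctan2(Rm[1,0],Rm[0,0])
    return (Rm.T@(np.array(pos)-s["position"])).round(4), round(float((y-yaw+np.pi)%(2*np.pi)-np.pi),4)
E
python3 - <<'E'
from lane import *
from scipy.optimize import least_squares
a,c=load("w2.png")
z=lambda X,Y:(210+X/3,5+Y/2.5)
L=[((98,35,24),(213,418)),((258,35,24),(163,88)),((14,62,15),(183,520)),((14,-62,15),(430,515))]
P=np.array([l[0] for l in L],float); px=np.array([z(*l[1]) for l in L])
def f(q):
    Q=P.copy(); Q[:2,1]+=q[3]; return np.r_[(proj(c,toW(q[:3],Q))-px).ravel(),q[3]/2]
s=least_squares(f,[.5,.08,.43,0],x_scale=[.01,.01,.01,1]); print(s.x.round(4),f(s.x).round(2)); np.save("lane2.npy",s.x)
for p in(np.load("lane.npy")[:3],s.x[:3]): print(toW(p,[(86,17,36),(125,-16,54)]).round(4))
print(delta([.472,-.2948,.12],np.radians(-16.63)))
E
```

```text
[0.5276 0.0905 0.464  1.3986] [ 0.82  0.85 -0.28 -1.05  0.54  0.52 -1.05  0.34  0.7 ]
[[0.5761 0.1341 0.099 ]
 [0.6158 0.1172 0.1318]]
[[0.5761 0.1338 0.099 ]
 [0.6156 0.1167 0.1318]]
(array([-0.2888,  0.319 ,  0.183 ]), 0.7244)
```

To row units: 0.319 m is 31.9, -0.2888 m is -28.88, 0.7244 rad is 14.488.

```bash
python3 inch.py '[-2.9, 3.2, 0, 1.4, 0.6, -5.8, 6.4, 0, 2.8, 0.6, -8.7, 9.6, 2, 4.2, 0.6, -11.6, 12.8, 4, 5.8, 0.6, -14.5, 16, 6, 7.2, 0.6, -17.4, 19.2, 8, 8.8, 0.6, -20.3, 22.4, 10, 10.2, 0.6, -23.2, 25.6, 12, 11.6, 0.6, -26.1, 28.8, 15, 13, 0.6, -28.88, 31.9, 18.3, 14.488, 0.6, -28.88, 31.9, 18.3, 14.488, 0.6, -28.88, 31.9, 20, 14.488, 0.6, -28.88, 31.9, 20, 14.488, 0.6]'
python3 - <<'E'
from h import *
a,c=snap("wrist","w3.png")
h=cv2.cvtColor(a,cv2.COLOR_BGR2HSV)
m=((h[:,:,0]>95)&(h[:,:,0]<125)&(h[:,:,1]>100)&(h[:,:,2]>40)).astype(np.uint8)
m[280:]=0; n,l,st,_=cv2.connectedComponentsWithStats(m); print([x for x in st[1:] if x[4]>100])
k=[i for i in range(1,n) if st[i][4]>100 and 250<st[i][0]+st[i][2]/2<390]
p=np.argwhere(np.isin(l,k))[:,::-1].astype(np.float32); p=p[p[:,1]<st[k[0]][1]+st[k[0]][3]]
W=back(c,p,.013)[:,:2].astype(np.float32); print(cv2.minAreaRect(W))
print(delta([.472,-.2948,.02],np.radians(-16.63)))
E
```

```text
time: 4.1
position: [0.4713, -0.2925, 0.1008]
tool_rot: [-3.108, 0.451, 0.006]
ft_force: [0.7, 0.2, -0.0]
grip_width: 0.601
grip_force: 0.0
[array([ 302,   77,   37,  132, 4278], dtype=int32), array([ 304,  221,   32,   36, 1080], dtype=int32)]
((0.519286572933197, -0.3090741038322449), (0.03035750612616539, 0.11200147122144699), 73.4056167602539)
(array([0.0005, 0.0026, 0.0821]), 0.0032)
```

```bash
python3 inch.py '[0, 0, 3, 0, 0.6, 0, 0, 6, 0, 0.6, 0, 0, 8.2, 0, 0.6, 0, 0, 8.2, 0, 0.6, 0, 0, 8.2, 0, 0.2, 0, 0, 8.2, 0, 0.2, 0, 0, 8.2, 0, 0.2, 0, 0, 8.2, 0, 0.2, 0, 0, 8.2, 0, 0.2, 0, 0, 8.2, 0, 0.2]' 25; python3 inch.py '[0, 0, -3, 0, 0.1, 0, 0, -7, 0, 0.1, 0, 0, -12, 0, 0.1, 0, 0, -17, 0, 0.1, 0, 0, -20, 0, 0.1, 0, 0, -20, 0, 0.1]'
python3 - <<'E'
from h import *
a,c=snap("wrist","w4.png")
print(delta([.5761,.134,.245],.467))
E
```

```text
time: 5.15
position: [0.4743, -0.2928, 0.0217]
tool_rot: [3.108, -0.448, 0.002]
ft_force: [-0.9, 0.1, 5.5]
grip_width: 0.297
grip_force: 24.9
time: 5.75
position: [0.4762, -0.293, 0.2259]
tool_rot: [3.106, -0.446, 0.013]
ft_force: [0.9, -0.5, -1.0]
grip_width: 0.294
grip_force: 24.9
(array([-0.0227, -0.4376, -0.023 ]), -0.7524)
```

View pics/w4.png

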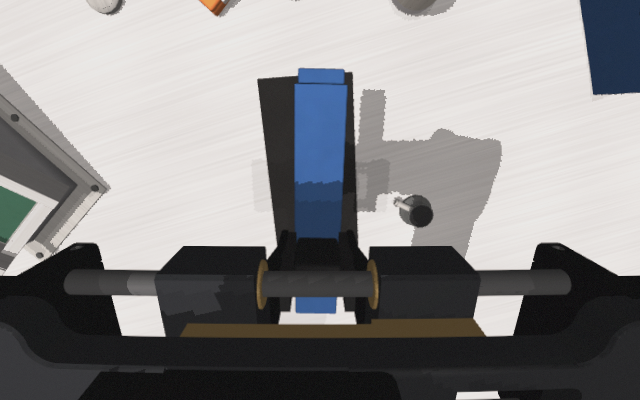

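```bash
python3 inch.py '[0, -4, -1, -1.4, 0.1, 0, -8, -2.3, -2.8, 0.1, -0.5, -12, -2.3, -4.2, 0.1, -0.8, -16, -2.3, -5.6, 0.1, -1, -20, -2.3, -7, 0.1, -1.2, -24, -2.3, -8.4, 0.1, -1.5, -28, -2.3, -10, 0.1, -1.7, -32, -2.3, -11.4, 0.1, -1.9, -36, -2.3, -12.6, 0.1, -2.1, -40, -2.3, -14, 0.1, -2.27, -43.76, -2.3, -15.048, 0.1, -2.27, -43.76, -2.3, -15.048, 0.1, -2.27, -43.76, -2.3, -15.048, 0.1, -2.27, -43.76, -2.3, -15.048, 0.1]'
python3 - <<'E'
from h import *
a,c=snap("wrist","w5.png"); s=ctrl.get_state(); print(s["position"])
print(delta([.5761,.134,.245],.467))
h=cv2.cvtColor(a,cv2.COLOR_BGR2HSV)
m=((h[:,:,0]>95)&(h[:,:,0]<125)&(h[:,:,1]>100)&(h[:,:,2]>40)).astype(np.uint8); m[:, :240]=0; m[:,420:]=0; m[260:]=0
n,l,st,_=cv2.connectedComponentsWithStats(m); k=1+np.argmax(st[1:,4]); print(st[k])
p=np.argwhere(l==k)[:,::-1].astype(float)
T=s["position"];
for z in (T[2]-.007,):
    W=back(c,p,z); Rm=R.from_rotvec(s["tool_rot"]).as_matrix(); t=(W-T)@Rm; 
    for lo in (.02,.04,.06,.08): 
        q=t[(t[:,0]>lo)&(t[:,0]<lo+.005)]; print(lo,q[:,1].min().round(4),q[:,1].max().round(4))
    print("nose",t[:,0].max())
E
```

```text
time: 7.2
position: [0.5746, 0.1325, 0.2419]
tool_rot: [3.056, 0.724, -0.005]
ft_force: [-0.4, -0.1, -0.8]
grip_width: 0.293
grip_force: 24.9
[0.5748959  0.13222508 0.24230697]
(array([ 0.0019, -0.001 , -0.0027]), -0.0029)
[ 294   68   53  174 8291]
0.02 -0.0144 0.0147
0.04 -0.014 0.0154
0.06 -0.013 0.0159
0.08 -0.0126 0.0154
nose 0.10338230391910326
```

```bash
python3 inch.py '[0.3, 0, 3, -0.56, 0.1, 0.5, -0.1, 6, -0.56, 0.1, 0.5, -0.1, 8, -0.56, 0.1, 0.5, -0.1, 10, -0.56, 0.1, 0.5, -0.1, 10, -0.56, 0.1]'
python3 - <<'E'
from h import *
a,c=snap("wrist","w6.png"); cv2.imwrite("pics/w6z.png",cv2.resize(a[0:270,200:440],None,fx=2.2,fy=2.2))
E
```

```text
time: 7.75
position: [0.5771, 0.1347, 0.1403]
tool_rot: [3.046, 0.765, -0.01]
ft_force: [-0.3, -0.0, -2.1]
grip_width: 0.293
grip_force: 24.9
```

View pics/w6z.png

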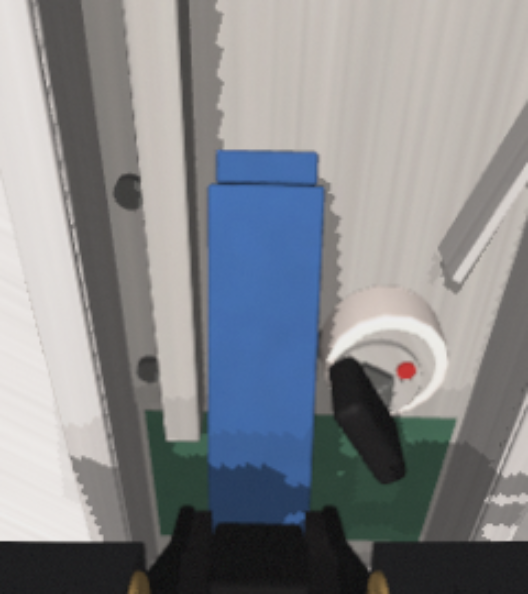

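The bar is centred between the rail (face ≈x 195) and the roller (≈x 330), roughly parallel, nose just above the floor. Lowering on a light grip so it pivots.

```bash
python3 inch.py '[0, 0, 0.6, 0, 0.1, 0, 0, 1.2, 0, 0.1, 0, 0, 1.8, 0, 0.1, 0, 0, 2.2, 0, 0.1, 0, 0, 2.6, 0, 0.1, 0, 0, 3, 0, 0.1, 0, 0, 3, 0, 0.1]' 6; python3 -c "
from h import *
s=ctrl.get_state();print(s['ft_force'],s['torque'])
snap('wrist','w7.png');"
```

```text
time: 8.5
position: [0.5789, 0.1374, 0.1129]
tool_rot: [-3.046, -0.77, 0.001]
ft_force: [-0.8, 0.8, -0.8]
grip_width: 0.3
grip_force: 6.0
[-0.78800997  0.84054238 -0.81818741] [-0.04386313  0.06418481  0.0055549 ]
```

To row units: 0.028 m is 2.8, 0.025 m is 2.5.

```bash
python3 inch.py '[0, 0, 0.5, 0, 0.1, 0, 0, 1, 0, 0.1, 0, 0, 1.5, 0, 0.1, 0, 0, 2, 0, 0.1, 0, 0, 2.5, 0, 0.1, 0, 0, 2.8, 0, 0.1, 0, 0, 2.8, 0, 0.1]'; python3 -c "
from h import *
a,c=snap('wrist','w8.png'); cv2.imwrite('pics/w8z.png',cv2.resize(a[0:270,200:440],None,fx=2.2,fy=2.2))"
```

```text
time: 9.25
position: [0.5788, 0.1373, 0.0848]
tool_rot: [-3.046, -0.769, 0.002]
ft_force: [0.4, 0.7, -1.1]
grip_width: 0.298
grip_force: 6.0
```

View pics/w8z.png

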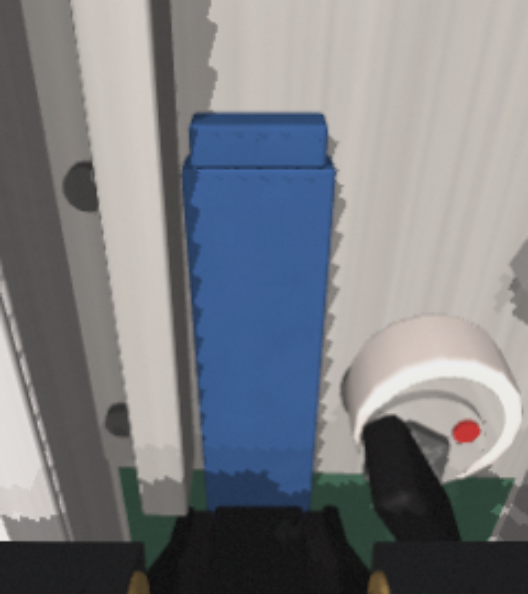

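The bar pivoted with the slope (nose ≈(258,115), in the gap, near the rail at ≈x 175, roller clear at 350). I'll finish lowering, release, and let it slide down.

```bash
python3 inch.py '[0, 0, 0.3, 0, 0.1, 0, 0, 0.5, 0, 0.1, 0, 0, 0.6, 0, 0.1, 0, 0, 0.6, 0, 0.1]'; python3 inch.py '[0, 0, 0, 0, 0.42, 0, 0, 0, 0, 0.42, 0, 0, 0, 0, 0.42, 0, 0, -1, 0, 0.42, 0, 0, -3, 0, 0.42, 0, 0, -6, 0, 0.42, 0, 0, -10, 0, 0.42, -2, 0, -15, 0, 0.42, -2, 0, -17, 0, 0.42, -2, 0, -17, 0, 0.42]'
python3 - <<'E'
from lane import *
a,c=snap('wrist','w9.png'); p=np.load("lane2.npy")[:3]
h=cv2.cvtColor(a,cv2.COLOR_BGR2HSV)
m=((h[:,:,0]>95)&(h[:,:,0]<125)&(h[:,:,1]>100)&(h[:,:,2]>40)).astype(np.uint8);m[280:]=0;m[:,:220]=0;m[:,400:]=0
n,l,st,_=cv2.connectedComponentsWithStats(m); print([x for x in st[1:] if x[4]>80])
b=cv2.resize(a,None,fx=3,fy=3,interpolation=cv2.INTER_CUBIC)
def line(Q,col):
    q=((proj(c,toW(p,Q))+.5)*3).astype(int); cv2.polylines(b,[q.reshape(-1,1,2)],True,col,1)
line([(0,5,10),(157,5,10),(157,35,10),(0,35,10)],(0,255,255)); line([(14,-62,15),(14,62,15)],(0,0,255))
cv2.imwrite("pics/w9z.png",b[90:690,620:1320]); print(ctrl.get_state()["position"])
E
```

```text
time: 9.7
position: [0.5798, 0.1377, 0.081]
tool_rot: [3.045, 0.769, 0.002]
ft_force: [-2.4, -1.2, 6.6]
grip_width: 0.298
grip_force: 6.7
time: 10.7
position: [0.5636, 0.1288, 0.2549]
tool_rot: [3.044, 0.769, 0.014]
ft_force: [0.7, -0.5, -0.8]
grip_width: 0.423
grip_force: 0.0
[array([ 303,   94,   27,   94, 2171], dtype=int32), array([306, 200,  21,   7,  98], dtype=int32)]
[0.56265107 0.12840381 0.25220189]
```

View pics/w9z.png

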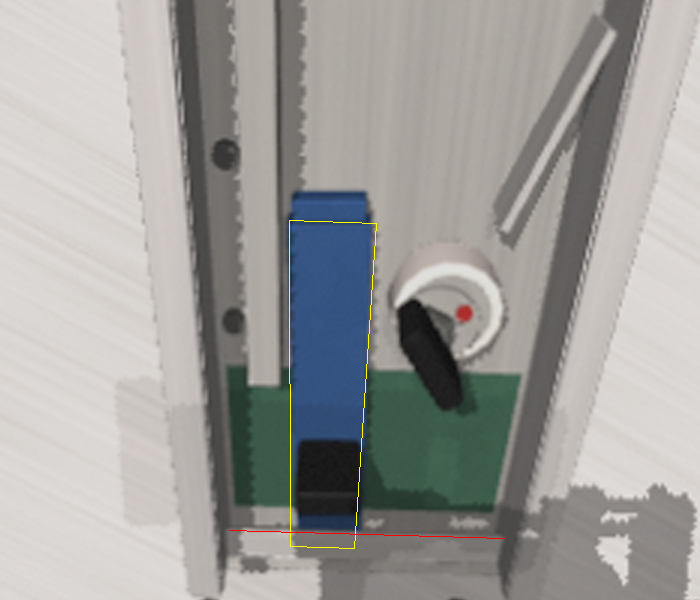

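Run:
```python
from lane import *
a,c=load('w9.png'); p=np.load("lane2.npy")[:3]
z=lambda P:((proj(c,toW(p,P))+.5)*3-[620,90]).round(0)
print("nose165/157",z([(165,20,10),(157,20,10)]).tolist(),"handle top",z([(64,20,46),(52,20,46)]).tolist(), "rail98",z([(98,36.4,24)]).tolist())
for al in(.2,.35,.5):
    u=np.array([np.cos(al),np.sin(al)]);v=np.array([-u[1],u[0]]); q=np.array([125,-16])
    print(al,z([(*(q+i*17*u+j*5*v),54) for i,j in((1,1),(1,-1),(-1,-1),(-1,1))]).tolist(), z([(*(q+17*u),54),(*(q-17*u),54)]).tolist())
t=toW(p,(125,-16,44))[0]; t[2]=.15; print(t,delta(t,p[2]+np.arctan2(np.sin(.4),np.cos(.4)*.906)),ctrl.get_state()["joint_positions"].round(2))
```

```text
nose165/157 [[334.0, 200.0], [333.0, 222.0]] handle top [[325.0, 494.0], [324.0, 517.0]] rail98 [[284.0, 387.0]]
0.2 [[417.0, 332.0], [448.0, 328.0], [456.0, 414.0], [427.0, 418.0]] [[433.0, 330.0], [442.0, 416.0]]
0.35 [[410.0, 336.0], [440.0, 327.0], [464.0, 411.0], [435.0, 418.0]] [[425.0, 332.0], [449.0, 414.0]]
0.5 [[403.0, 340.0], [432.0, 328.0], [470.0, 407.0], [443.0, 417.0]] [[417.0, 334.0], [456.0, 412.0]]
[0.6194096  0.11855392 0.15      ] (array([0.0448, 0.0354, 0.1025]), -0.4058) [ 0.36  0.21 -0.73  1.58  0.15  1.4  -1.46]
```

The manual's scale: shifts go in cm and turns go in units of 0.05 rad. Converting my numbers, 0.07 m is 7, 0.06 m is 6, 1.77 rad is 35.4.

```bash
python3 inch.py '[1, 1, 0, 2.8, 0.4, 2, 2, 0, 5.6, 0.4, 3, 3, 0, 8.4, 0.4, 4, 3.5, 0, 11.4, 0.4, 4.48, 3.54, 0, 14.4, 0.4, 4.48, 3.54, 0, 17.4, 0.4, 4.48, 3.54, 0, 20.4, 0.4, 4.48, 3.54, 0, 23.4, 0.4, 4.48, 3.54, 0, 26.4, 0.4, 4.48, 3.54, 0, 29.4, 0.4, 4.48, 3.54, 0, 32.4, 0.4, 4.48, 3.54, 0, 35.4, 0.4, 4.48, 3.54, 0, 38.4, 0.4, 4.48, 3.54, 0, 41.4, 0.4, 4.48, 3.54, 0, 44.4, 0.4, 4.48, 3.54, 2, 47.4, 0.4, 4.48, 3.54, 4, 50.4, 0.4, 4.48, 3.54, 6, 53.2, 0.4, 4.48, 3.54, 7, 54, 0.4, 4.48, 3.54, 7, 54, 0.4]'; python3 inch.py '[0, 0, 0, 0, 0.4, 0, 0, 0, 0, 0.4]'
python3 - <<'E'
from lane import *
p=np.load("lane2.npy")[:3]; t=toW(p,(125,-16,44))[0]; t[2]=.116
print(delta(t,p[2]+np.arctan2(np.sin(.45),np.cos(.45)*.906)-np.pi),ctrl.get_state()["joint_positions"].round(2)); snap("wrist","w10.png")
E
```

```text
time: 12.75
position: [0.6327, 0.0614, 0.1319]
tool_rot: [-2.139, 2.178, 0.24]
ft_force: [-0.8, -0.2, 0.7]
grip_width: 0.398
grip_force: 0.0
time: 12.95
position: [0.6342, 0.0616, 0.1353]
tool_rot: [-2.141, 2.173, 0.236]
ft_force: [1.0, 0.7, -0.3]
grip_width: 0.398
grip_force: 0.0
(array([-0.0527,  0.0143,  0.0293]), 0.5979) [-0.88  0.7   1.24  1.59 -0.81  1.46 -2.69]
```

The turn ran the last joint to its limit; the arm is tilted. I'll back out upward and unwind.

To row units: -0.08 m is -8, -0.06 m is -6, -0.1 rad is -2.

```bash
python3 inch.py '[0, 0, -2, 0, 0.4, 0, 0, -4, -2, 0.4, 0, 0, -6, -4, 0.4, 0, 0, -8, -7, 0.4, 0, 0, -8, -10, 0.4, 0, 0, -8, -13, 0.4]'
python3 - <<'E'
from h import *
s=ctrl.get_state(); print(R.from_rotvec(s["tool_rot"]).as_matrix().round(3),s["joint_positions"].round(2))
E
```

```text
time: 13.6
position: [0.6396, 0.0479, 0.2181]
tool_rot: [-2.689, 1.345, 0.173]
ft_force: [-1.2, 1.3, 0.3]
grip_width: 0.398
grip_force: 0.0
[[ 0.596 -0.802 -0.044]
 [-0.787 -0.594  0.167]
 [-0.16  -0.065 -0.985]] [-0.82  0.56  1.15  1.48 -0.65  1.53 -2.14]
```

```bash
python3 -c "
from h import *
print(delta([.21,-.76,.26],.24))"
```

```text
(array([ 0.3729,  0.8217, -0.1575]), -1.1625)
```

```bash
python3 inch.py '[2, 4.3, -2, -1.2, 0.4, 4, 8.6, -3, -2.4, 0.4, 6, 13, -3.5, -3.6, 0.4, 8, 17.3, -4, -4.8, 0.4, 10, 21.6, -4.5, -6, 0.4, 12, 26, -5.5, -7.2, 0.4, 14, 30.3, -6, -8.4, 0.4, 16, 34.6, -7, -9.6, 0.4, 18, 39, -8, -11, 0.4, 20, 43.2, -8.5, -12.2, 0.4, 22, 47.5, -9.5, -13.4, 0.4, 24, 51.9, -10, -14.6, 0.4, 25.5, 56.2, -11, -15.8, 0.4, 27.5, 60.5, -11.5, -17, 0.4, 29.4, 65, -12.5, -18.4, 0.4, 31.4, 69, -13, -19.6, 0.4, 33.4, 73.5, -14, -20.8, 0.4, 35.4, 78, -15, -22, 0.4, 37.29, 82.17, -15.75, -23.2, 0.4, 37.29, 82.17, -15.75, -23.2, 0.4]'
python3 - <<'E'
from h import *
s=ctrl.get_state(); print(R.from_rotvec(s["tool_rot"]).as_matrix().round(3),s["joint_positions"].round(2),s["position"])
E
```

```text
time: 15.6
position: [0.1928, -0.7617, 0.2577]
tool_rot: [-2.953, -0.318, 0.055]
ft_force: [-2.4, 0.1, -0.0]
grip_width: 0.398
grip_force: 0.0
[[ 0.977  0.208 -0.054]
 [ 0.214 -0.963  0.165]
 [-0.018 -0.173 -0.985]] [ 0.99  0.9   0.85  0.69 -0.6   1.89  0.16] [ 0.19277844 -0.7616948   0.25766195]
```

```bash
python3 inch.py '[0.1, 3, -0.5, 0, 0.4, 0.3, 6, -1, 0, 0.4, 0.4, 9, -1.5, 0, 0.4, 0.5, 11.8, -2, 0, 0.4, 0.5, 11.8, -2, 0, 0.4]'
python3 - <<'E'
from h import *
s=ctrl.get_state(); print(R.from_rotvec(s["tool_rot"]).as_matrix()[:,2].round(3),s["joint_positions"].round(2),s["position"])
E
```

```text
time: 16.1
position: [0.224, -0.833, 0.2375]
tool_rot: [-2.98, -0.334, 0.024]
ft_force: [-1.3, 0.1, -0.7]
grip_width: 0.4
grip_force: 0.0
[-0.031  0.14  -0.99 ] [ 1.26  1.18  0.68  0.06 -0.67  2.05 -0.05] [ 0.22399443 -0.83301562  0.23750481]
```

To row units: 0.1 m is 10, 0.15 m is 15.

```bash
python3 inch.py '[0.2, 5, -0.8, 0, 0.4, 0.5, 10, -1.6, 0, 0.4, 0.8, 15, -2.4, 0, 0.4, 0.8, 15, -2.4, 0, 0.4]'
python3 - <<'E'
from h import *
s=ctrl.get_state(); print(R.from_rotvec(s["tool_rot"]).as_matrix()[:,2].round(3),s["joint_positions"].round(2),s["position"])
E
```

```text
time: 16.5
position: [0.2329, -0.8593, 0.2121]
tool_rot: [-3.032, -0.343, 0.031]
ft_force: [-0.2, 0.1, -0.3]
grip_width: 0.402
grip_force: 0.0
[-0.03   0.087 -0.996] [ 1.25  1.22  1.09  0.06 -1.07  1.98 -0.04] [ 0.23291419 -0.85927972  0.21214875]
```

Good, the tilt is coming back (0.165→0.087). Continue.

```bash
python3 inch.py '[0.2, 5, -0.5, 0, 0.4, 0.5, 10, -0.9, 0, 0.4, 0.8, 15, -1.4, 0, 0.4, 1, 20, -1.8, 0, 0.4]'
python3 - <<'E'
from h import *
s=ctrl.get_state(); print(R.from_rotvec(s["tool_rot"]).as_matrix()[:,2].round(3),s["joint_positions"].round(2),s["position"])
E
```

```text
time: 16.9
position: [0.2415, -0.886, 0.1764]
tool_rot: [-3.076, -0.348, 0.017]
ft_force: [-0.3, -0.2, 0.0]
grip_width: 0.398
grip_force: 0.0
[-0.016  0.045 -0.999] [ 1.25  1.26  1.18  0.06 -1.16  1.9  -0.04] [ 0.24145703 -0.88596387  0.1764057 ]
```

```bash
python3 inch.py '[0.2, 5, -0.5, 0, 0.4, 0.5, 10, -0.6, 0, 0.4, 0.8, 15, -1, 0, 0.4, 1, 20, -1.2, 0, 0.4, 1.2, 25, -1.5, 0, 0.4]'
python3 - <<'E'
from h import *
s=ctrl.get_state(); print(R.from_rotvec(s["tool_rot"]).as_matrix()[:,2].round(3),s["joint_positions"].round(2),s["position"])
E
```

```text
time: 17.4
position: [0.2492, -0.9125, 0.1401]
tool_rot: [-3.121, -0.352, 0.005]
ft_force: [-0.0, 0.3, 0.2]
grip_width: 0.4
grip_force: 0.0
[-0.003  0.    -1.   ] [ 1.25  1.3   1.21  0.06 -1.19  1.82 -0.04] [ 0.24920681 -0.91252137  0.14013475]
```

```bash
python3 inch.py '[2, -3.5, -2, 0, 0.4, 4.5, -7.5, -4, 0, 0.4, 6.7, -11.2, -6, 0, 0.4, 9, -15, -8, 0, 0.4, 11.3, -18.8, -10, 0, 0.4, 13.6, -22.6, -10, 0, 0.4, 15.8, -26.4, -10, 0, 0.4, 18, -30.2, -10, 0, 0.4, 20.4, -34, -10, 0, 0.4, 22.6, -37.8, -10, 0, 0.4, 24.9, -41.5, -10, 0, 0.4]'
python3 - <<'E'
from lane import *
s=ctrl.get_state(); print(R.from_rotvec(s["tool_rot"]).as_matrix()[:,2].round(3),s["joint_positions"].round(2),s["position"])
p=np.load("lane2.npy")[:3]; t=toW(p,(125,-16,44))[0]; t[2]=.24
print(t,delta(t,p[2]+.49))
E
```

```text
time: 18.5
position: [0.3995, -0.4526, 0.2396]
tool_rot: [-3.121, -0.353, 0.004]
ft_force: [1.4, 0.7, 0.4]
grip_width: 0.4
grip_force: 0.0
[-0.003  0.001 -1.   ] [-0.13  0.42  1.23  1.58 -0.39  1.43 -0.22] [ 0.3994623  -0.45258937  0.23956394]
[0.6194096  0.11855392 0.24      ] (array([ 3.419e-01, -5.076e-01, -5.000e-04]), -0.7288)
```

```bash
python3 inch.py '[2.2, -3.3, 0, -0.8, 0.3, 5, -7.3, 0, -1.8, 0.3, 7.5, -11.2, 0, -3, 0.3, 10, -15, 0, -4.2, 0.3, 12.6, -18.7, 0, -5.4, 0.3, 15.2, -22.5, 0, -6.6, 0.3, 17.8, -26.4, 0, -7.8, 0.3, 20.4, -30.3, 0, -9, 0.3, 23, -34.2, 0, -10, 0.3, 25.7, -38.1, 0, -11.2, 0.3, 28.3, -42, 0, -12.4, 0.3, 31, -46, 0, -13.6, 0.3, 34.2, -50.76, 0, -14.58, 0.3, 34.2, -50.76, 0, -14.58, 0.3, 34.2, -50.76, 3, -14.58, 0.3, 34.2, -50.76, 6, -14.58, 0.3, 34.2, -50.76, 6, -14.58, 0.3]'
python3 - <<'E'
from lane import *
a,c=snap("wrist","w11.png")
s=ctrl.get_state(); print(R.from_rotvec(s["tool_rot"]).as_matrix()[:,2].round(3),s["joint_positions"].round(2),s["position"])
p=np.load("lane2.npy")[:3]; t=toW(p,(125,-16,44))[0]; t[2]=.116
print(t,delta(t,p[2]+.49))
b=cv2.resize(a,None,fx=2,fy=2,interpolation=cv2.INTER_CUBIC)
def line(Q,col):
    q=((proj(c,toW(p,Q))+.5)*2).astype(int); cv2.polylines(b,[q.reshape(-1,1,2)],True,col,1)
u=np.array([np.cos(.45),np.sin(.45)]);v=np.array([-u[1],u[0]]); q=np.array([125,-16])
line([(*(q+i*17*u+j*5*v),54) for i,j in((1,1),(1,-1),(-1,-1),(-1,1))],(0,255,255))
cv2.imwrite("pics/w11z.png",b[100:560,300:980])
E
```

```text
time: 20.2
position: [0.6161, 0.1155, 0.1753]
tool_rot: [-2.789, -1.44, 0.016]
ft_force: [-0.7, 0.3, 0.1]
grip_width: 0.303
grip_force: 0.0
[-0.007 -0.001 -1.   ] [-0.92  0.41  0.9   1.59 -0.33  1.31 -0.59] [0.61759499 0.11552268 0.17776832]
[0.6194096  0.11855392 0.116     ] (array([0.0038, 0.    , 0.0618]), -0.0011)
```

View pics/w11z.png

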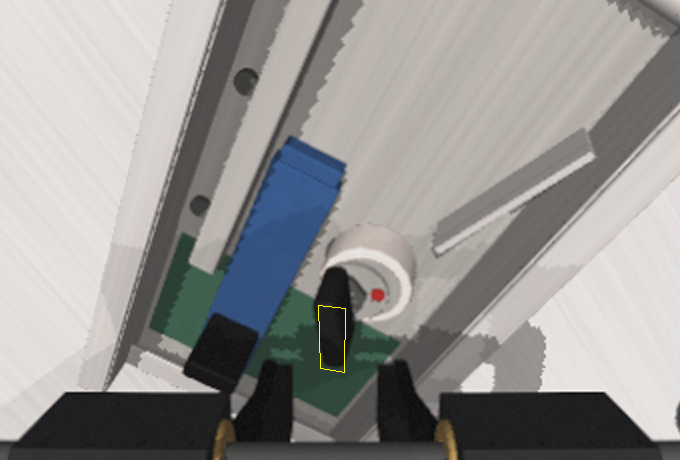

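The yellow outline sits on the wing top (≈333,338), between the open fingers, and the bar lies in the gap. That makes 11 pictures viewed, one over the limit, so I'll view no more and go on by numbers only.

```bash
python3 inch.py '[0.4, 0, 3, 0, 0.3, 0.4, 0, 5, 0, 0.3, 0.4, 0, 6.15, 0, 0.3, 0.4, 0, 6.15, 0, 0.3, 0.4, 0, 6.15, 0, 0, 0.4, 0, 6.15, 0, 0, 0.4, 0, 6.15, 0, 0, 0.4, 0, 6.15, 0, 0, 0.4, 0, 6.15, 0, 0]' 16
python3 - <<'E'
from lane import *
s=ctrl.get_state(); print(s["torque"],s["ft_force"],s["position"])
E
```

```text
time: 21.15
position: [0.6187, 0.1216, 0.1189]
tool_rot: [-2.784, -1.441, 0.009]
ft_force: [-10.4, 3.5, 5.6]
grip_width: 0.145
grip_force: 15.4
[0.64593057 1.95958368 0.08682142] [-10.38108413   3.46548604   5.60064161] [0.61872349 0.12160452 0.11885553]
```

To row units: -0.88 rad is -17.6.

```bash
python3 inch.py '[0, 0, 0, -2.2, 0, 0, 0, 0, -4.4, 0, 0, 0, 0, -6.6, 0, 0, 0, 0, -8.8, 0, 0, 0, 0, -11, 0, 0, 0, 0, -13.2, 0, 0, 0, 0, -15.4, 0, 0, 0, 0, -17.6, 0, 0, 0, 0, -17.6, 0]'
cat > st.py <<'E'
from lane import *
s=ctrl.get_state(); Rm=R.from_rotvec(s["tool_rot"]).as_matrix(); p=np.load("lane2.npy")[:3]
y=np.arctan2(Rm[1,0],Rm[0,0])-p[2]; print("a~",np.arctan2(np.sin(y)*.906,np.cos(y)).round(3),"T",s["torque"].round(3),"F",s["ft_force"].round(1),s["position"].round(4),s["grip_width"].round(3),"z",Rm[:,2].round(3),"j",s["joint_positions"].round(2))
L,_=laneT(*p); t=s["torque"]-np.cross([0,0,0],s["ft_force"]); print("T about bolt",(L[:,2]@t).round(3),"TCP lane mm",(L.T@(s["position"]-laneT(*p)[1])*1000).round(1))
E
python3 st.py
```

```text
time: 22.05
position: [0.6175, 0.1212, 0.1181]
tool_rot: [-1.901, -2.488, 0.007]
ft_force: [-11.6, 2.7, 3.3]
grip_width: 0.176
grip_force: 16.3Traceback (most recent call last):
  File "st.py", line 3, in <module>
    y=np.arctan2(Rm[1,0],Rm[0,0])-p[2]; print("a~",np.arctan2(np.sin(y)*.906,np.cos(y)).round(3),"T",s["torque"].round(3),"F",s["ft_force"].round(1),s["position"].round(4),s["grip_width"].round(3),"z",Rm[:,2].round(3),"j",s["joint_positions"].round(2))
                                                                                                                                                                            ^^^^^^^^^^^^^^^^^^^^^
AttributeError: 'float' object has no attribute 'round'
```

```bash
sed -i 's/s\["grip_width"\].round(3)/round(float(s["grip_width"]),3)/' st.py
cat > red.py <<'E'
from lane import *
p=np.load("lane2.npy")[:3]
def red(a,c,h=28):
    q=cv2.cvtColor(a,cv2.COLOR_BGR2HSV); m=(((q[:,:,0]<8)|(q[:,:,0]>172))&(q[:,:,1]>120)&(q[:,:,2]>90)).astype(np.uint8)
    m[:40]=0;m[300:]=0
    n,l,st,ce=cv2.connectedComponentsWithStats(m); out=[]
    Rm,o=laneT(*p); M=cv2.Rodrigues(c[2])[0]; O=-M.T@np.ravel(c[3])
    for k in range(1,n):
        if st[k,4]<5: continue
        u=cv2.undistortPoints(ce[k].reshape(1,1,2),c[0],c[1])[0,0]; d=M.T@np.r_[u,1]
        A=Rm.T@(O-o); B=Rm.T@d; P=(A+B*((h/1000-A[2])/B[2]))*1000
        if np.hypot(P[0]-125,P[1]+16)<40: out.append((st[k,4],ce[k].round(1).tolist(),P.round(1)[:2].tolist(),np.arctan2(P[1]+16,P[0]-125).round(3),np.hypot(P[0]-125,P[1]+16).round(1)))
    return out
if __name__=="__main__":
    import sys
    for f in sys.argv[2:]: print(f,red(*load(f)))
    if sys.argv[1]!="-": print(red(*snap("wrist",sys.argv[1])))
E
python3 st.py; python3 red.py w12.png w2.png w9.png w11.png; python3 -c "
from red import *
ctrl
a,c=snap('scene','s12.png')"
```

```text
a~ 1.353 T [ 0.653  2.234 -0.242] F [-11.6   2.7   3.3] [0.6175 0.1212 0.1181] 0.176 z [-0.011  0.003 -1.   ] j [-0.77  0.41  0.69  1.65 -0.28  1.19  0.25]
T about bolt -0.888 TCP lane mm [122.6 -12.8  40.1]
w2.png [(np.int32(14), [330.3, 150.5], [133.4, -27.0], np.float64(-0.919), np.float64(13.8))]
w9.png [(np.int32(21), [361.0, 134.0], [133.6, -26.6], np.float64(-0.892), np.float64(13.6))]
w11.png [(np.int32(30), [338.4, 197.2], [134.1, -26.7], np.float64(-0.867), np.float64(14.1))]
[(np.int32(37), [350.5, 244.4], [140.4, -17.2], np.float64(-0.08), np.float64(15.5))]
```

```bash
python3 inch.py '[0, -0.2, 0, 0, 0, 0, -0.2, 0, -0.6, 0, 0, -0.2, 0, -1.2, 0, 0, -0.2, 0, -1.2, 0]'; python3 st.py; python3 inch.py '[0, 0, 0, -0.6, 0, 0, 0, 0, -1.2, 0, 0, 0, 0, -1.2, 0]';python3 st.py;  python3 red.py w13.png; python3 inch.py '[0, 0, 0, -0.6, 0, 0, 0, 0, -1.2, 0, 0, 0, 0, -1.2, 0]';python3 st.py;  python3 red.py w14.png
```

```text
time: 22.55
position: [0.6173, 0.121, 0.1182]
tool_rot: [-1.83, -2.544, 0.003]
ft_force: [-6.9, 3.4, -0.5]
grip_width: 0.182
grip_force: 15.8
a~ 1.416 T [ 0.837  1.216 -0.305] F [-6.9  3.4 -0.5] [0.6173 0.121  0.1182] 0.182 z [-0.007  0.003 -1.   ] j [-0.77  0.41  0.68  1.65 -0.28  1.19  0.3 ]
T about bolt -0.823 TCP lane mm [122.3 -12.9  40.3]
time: 22.85
position: [0.6172, 0.1208, 0.1182]
tool_rot: [-1.752, -2.598, 0.003]
ft_force: [-6.4, 3.3, 0.8]
grip_width: 0.179
grip_force: 15.7
a~ 1.482 T [ 0.787  1.249 -0.249] F [-6.4  3.3  0.8] [0.6172 0.1208 0.1182] 0.179 z [-0.007  0.003 -1.   ] j [-0.76  0.41  0.67  1.65 -0.27  1.19  0.35]
T about bolt -0.759 TCP lane mm [122.2 -13.   40.3]
[(np.int32(40), [350.8, 245.0], [140.6, -15.4], np.float64(0.037), np.float64(15.6))]
time: 23.2
position: [0.6171, 0.1207, 0.1182]
tool_rot: [-1.674, -2.649, 0.003]
ft_force: [-7.5, 2.3, 0.2]
grip_width: 0.177
grip_force: 15.9
a~ 1.549 T [ 0.703  1.282 -0.25 ] F [-7.5  2.3  0.2] [0.6171 0.1207 0.1182] 0.177 z [-0.008  0.003 -1.   ] j [-0.75  0.4   0.66  1.65 -0.27  1.19  0.41]
T about bolt -0.735 TCP lane mm [122.1 -13.   40.4]
[(np.int32(40), [350.8, 245.0], [140.5, -14.2], np.float64(0.113), np.float64(15.6))]
```

```bash
for i in 1 2 3; do python3 inch.py '[0, 0, 0, -0.4, 0, 0, 0, 0, -0.8, 0, 0, 0, 0, -0.8, 0]' | head -1;python3 st.py; done; python3 red.py w15.png
```

```text
time: 23.55
a~ 1.592 T [ 0.66   1.353 -0.258] F [-7.2  3.2  0.9] [0.617  0.1206 0.1182] 0.174 z [-0.008  0.003 -1.   ] j [-0.75  0.4   0.65  1.65 -0.26  1.19  0.45]
T about bolt -0.74 TCP lane mm [122.  -13.1  40.5]
time: 23.85
a~ 1.636 T [ 0.634  1.373 -0.243] F [-8.7  2.7  1. ] [0.617  0.1205 0.1183] 0.172 z [-0.008  0.003 -1.   ] j [-0.74  0.4   0.64  1.65 -0.26  1.19  0.49]
T about bolt -0.719 TCP lane mm [122.  -13.2  40.5]
time: 24.15
a~ 1.68 T [ 0.568  1.428 -0.225] F [-8.1  3.4  1.7] [0.617  0.1204 0.1182] 0.173 z [-0.008  0.002 -1.   ] j [-0.74  0.4   0.63  1.65 -0.25  1.19  0.52]
T about bolt -0.688 TCP lane mm [121.9 -13.3  40.5]
[(np.int32(40), [350.9, 245.6], [140.4, -12.4], np.float64(0.231), np.float64(15.8))]
```

To row units: -0.04 rad is -0.8.

```bash
python3 inch.py '[0, 0, 0, -0.4, 0, 0, 0, 0, -0.8, 0, 0, 0, 0, -0.8, 0]' | head -1;python3 st.py; python3 inch.py '[0, 0, 0, -0.4, 0, 0, 0, 0, -0.8, 0, 0, 0, 0, -0.8, 0]' | head -1;python3 st.py;  python3 red.py w16.png
```

```text
time: 24.5
a~ 1.724 T [ 0.589  1.416 -0.22 ] F [-8.8  1.9  1.8] [0.6169 0.1202 0.1183] 0.178 z [-0.008  0.002 -1.   ] j [-0.73  0.4   0.63  1.65 -0.25  1.19  0.56]
T about bolt -0.69 TCP lane mm [121.8 -13.4  40.6]
time: 24.8
a~ 1.768 T [ 0.521  1.54  -0.24 ] F [-7.9  1.4  1.1] [0.617  0.1201 0.1183] 0.176 z [-0.008  0.002 -1.   ] j [-0.73  0.39  0.62  1.65 -0.25  1.19  0.6 ]
T about bolt -0.706 TCP lane mm [121.8 -13.5  40.7]
[(np.int32(35), [350.7, 245.6], [140.0, -11.0], np.float64(0.324), np.float64(15.9))]
```

```bash
python3 inch.py '[0, 0, 0, -0.4, 0, 0, 0, 0, -0.8, 0, 0, 0, 0, -0.8, 0]' | head -1;python3 st.py; python3 inch.py '[0, 0, 0, -0.4, 0, 0, 0, 0, -0.8, 0, 0, 0, 0, -0.8, 0]' | head -1;python3 st.py;  python3 red.py w17.png w12.png w13.png w14.png w15.png w16.png
```

```text
time: 25.15
a~ 1.812 T [ 0.661  1.435 -0.194] F [-8.6  2.1  2.2] [0.617  0.12   0.1184] 0.173 z [-0.008  0.002 -1.   ] j [-0.72  0.39  0.61  1.65 -0.24  1.18  0.64]
T about bolt -0.697 TCP lane mm [121.8 -13.6  40.7]
time: 25.45
a~ 1.855 T [ 0.485  1.468 -0.185] F [-8.9  1.4  1.7] [0.6169 0.12   0.1184] 0.168 z [-0.008  0.002 -1.   ] j [-0.71  0.39  0.61  1.65 -0.24  1.18  0.67]
T about bolt -0.628 TCP lane mm [121.8 -13.6  40.8]
w12.png [(np.int32(37), [350.5, 244.4], [140.4, -17.2], np.float64(-0.08), np.float64(15.5))]
w13.png [(np.int32(40), [350.8, 245.0], [140.6, -15.4], np.float64(0.037), np.float64(15.6))]
w14.png [(np.int32(40), [350.8, 245.0], [140.5, -14.2], np.float64(0.113), np.float64(15.6))]
w15.png [(np.int32(40), [350.9, 245.6], [140.4, -12.4], np.float64(0.231), np.float64(15.8))]
w16.png [(np.int32(35), [350.7, 245.6], [140.0, -11.0], np.float64(0.324), np.float64(15.9))]
[(np.int32(35), [350.6, 245.8], [139.6, -9.7], np.float64(0.406), np.float64(15.9))]
```

To row units: -0.03 rad is -0.6.

```bash
python3 inch.py '[0, 0, 0, -0.4, 0, 0, 0, 0, -0.6, 0, 0, 0, 0, -0.6, 0]' | head -1;python3 st.py; python3 inch.py '[0, 0, 0, -0.4, 0, 0, 0, 0, -0.6, 0, 0, 0, 0, -0.6, 0]' | head -1;python3 st.py;  python3 red.py w18.png
python3 - <<'E'
from red import *
for f in("w11.png","w12.png","w14.png","w16.png","w17.png","w18.png"):
    a,c=load(f); h=cv2.cvtColor(a,cv2.COLOR_BGR2HSV)
    m=((h[:,:,0]>95)&(h[:,:,0]<125)&(h[:,:,1]>100)&(h[:,:,2]>40)).astype(np.uint8); m[285:]=0
    n,l,st,_=cv2.connectedComponentsWithStats(m); Rm,o=laneT(*p); M=cv2.Rodrigues(c[2])[0]; O=-M.T@np.ravel(c[3])
    px=np.argwhere(m)[:,::-1].astype(float); u=cv2.undistortPoints(px.reshape(-1,1,2),c[0],c[1])[:,0]; B=(np.c_[u,np.ones(len(u))]@M)@Rm; A=Rm.T@(O-o)
    P=(A+B*((.010-A[2])/B[:,2])[:,None])*1000; k=(P[:,0]>60)&(P[:,0]<200)&(abs(P[:,1]-20)<40); P=P[k]
    print(f,len(P),"x",np.percentile(P[:,0],[.2,99.8]).round(1),[(x,np.percentile(P[abs(P[:,0]-x)<4][:,1],[1,99]).round(1).tolist()) for x in(90,130,150) if (abs(P[:,0]-x)<4).sum()>20])
E
```

```text
time: 25.8
a~ 1.888 T [ 0.476  1.534 -0.211] F [-8.8  1.9  1.5] [0.6169 0.1198 0.1184] 0.177 z [-0.008  0.002 -1.   ] j [-0.71  0.39  0.6   1.65 -0.24  1.18  0.7 ]
T about bolt -0.661 TCP lane mm [121.7 -13.7  40.8]
time: 26.1
a~ 1.92 T [ 0.47   1.551 -0.257] F [-8.3  2.5  2.8] [0.6169 0.1199 0.1185] 0.17 z [-0.008  0.002 -1.   ] j [-0.71  0.39  0.6   1.65 -0.24  1.18  0.73]
T about bolt -0.704 TCP lane mm [121.7 -13.7  40.9]
[(np.int32(39), [350.8, 246.8], [139.6, -9.2], np.float64(0.437), np.float64(16.2))]
w11.png 3187 x [ 61.6 168.9] [(90, [4.8, 34.2]), (130, [6.5, 34.6]), (150, [7.0, 35.3])]
w12.png 5611 x [ 61.6 166.2] [(90, [5.2, 35.0]), (130, [6.7, 35.2]), (150, [7.5, 35.1])]
w14.png 5747 x [ 61.6 165.4] [(90, [5.4, 35.2]), (130, [6.8, 35.2]), (150, [7.4, 35.1])]
w16.png 5801 x [ 61.6 164.8] [(90, [5.8, 35.7]), (130, [7.5, 35.4]), (150, [8.2, 35.5])]
w17.png 5759 x [ 61.7 164.6] [(90, [6.3, 36.1]), (130, [8.2, 35.6]), (150, [9.1, 35.5])]
w18.png 5741 x [ 61.3 164.2] [(90, [6.9, 36.6]), (130, [8.5, 35.7]), (150, [9.2, 35.6])]
```

```bash
python3 inch.py '[0, 0, 0, -0.6, 0, 0, 0, 0, -0.6, 0]' | head -1;python3 st.py; python3 red.py w19.png; python3 inch.py '[0, 0, 0, -0.6, 0, 0, 0, 0, -0.6, 0]' | head -1;python3 st.py;  python3 red.py w20.png
```

```text
time: 26.35
a~ 1.953 T [ 0.438  1.519 -0.335] F [-8.   1.9  3.2] [0.6169 0.1197 0.1185] 0.17 z [-0.008  0.002 -1.   ] j [-0.7   0.39  0.59  1.65 -0.23  1.18  0.76]
T about bolt -0.756 TCP lane mm [121.7 -13.8  40.9]
[(np.int32(41), [350.6, 247.0], [139.5, -8.8], np.float64(0.46), np.float64(16.1))]
time: 26.6
a~ 1.985 T [ 0.477  1.634 -0.318] F [-8.4  2.5  3.1] [0.6169 0.1197 0.1186] 0.172 z [-0.008  0.002 -1.   ] j [-0.7   0.39  0.59  1.65 -0.23  1.18  0.79]
T about bolt -0.777 TCP lane mm [121.7 -13.8  41. ]
[(np.int32(38), [350.6, 247.2], [139.3, -8.4], np.float64(0.489), np.float64(16.2))]
```

```bash
cat > bar.py <<'E'
from red import *
import sys
def bar(f):
    a,c=load(f); h=cv2.cvtColor(a,cv2.COLOR_BGR2HSV)
    m=((h[:,:,0]>95)&(h[:,:,0]<125)&(h[:,:,1]>100)&(h[:,:,2]>40)).astype(np.uint8); m[285:]=0
    Rm,o=laneT(*p); M=cv2.Rodrigues(c[2])[0]; O=-M.T@np.ravel(c[3])
    px=np.argwhere(m)[:,::-1].astype(float); u=cv2.undistortPoints(px.reshape(-1,1,2),c[0],c[1])[:,0]; B=(np.c_[u,np.ones(len(u))]@M)@Rm; A=Rm.T@(O-o)
    P=(A+B*((.010-A[2])/B[:,2])[:,None])*1000; k=(P[:,0]>60)&(P[:,0]<215)&(abs(P[:,1]-20)<40); P=P[k]
    xs=[x for x in range(80,156,5) if (abs(P[:,0]-x)<4).sum()>20]
    for q in(1,99):
        e=[np.percentile(P[abs(P[:,0]-x)<4][:,1],q) for x in xs]; g=np.polyfit(np.array(xs)-125,e,1); print(f,"lo" if q==1 else "hi","y@125 %.2f slope %.2f deg"%(g[1],np.degrees(g[0])),end="; ")
    print("x",np.percentile(P[:,0],99.8).round(1))
for f in sys.argv[1:]: bar(f)
E
python3 bar.py w14.png w16.png w17.png w18.png w19.png w20.png; python3 inch.py '[0, 0, 0, -0.6, 0, 0, 0, 0, -0.6, 0]' | head -1;python3 st.py;  python3 red.py w21.png; python3 bar.py w21.png
```

```text
w14.png lo y@125 6.67 slope 1.84 deg; w14.png hi y@125 35.11 slope 0.00 deg; x 165.4
w16.png lo y@125 7.35 slope 2.27 deg; w16.png hi y@125 35.41 slope -0.07 deg; x 164.8
w17.png lo y@125 8.02 slope 2.54 deg; w17.png hi y@125 35.58 slope -0.25 deg; x 164.6
w18.png lo y@125 8.39 slope 2.08 deg; w18.png hi y@125 35.75 slope -0.56 deg; x 164.2
w19.png lo y@125 8.52 slope 1.94 deg; w19.png hi y@125 35.84 slope -0.80 deg; x 164.0
w20.png lo y@125 8.65 slope 1.54 deg; w20.png hi y@125 35.94 slope -0.87 deg; x 163.8
time: 26.85
a~ 2.017 T [ 0.468  1.724 -0.306] F [-9.2  2.   3.5] [0.6168 0.1197 0.1186] 0.172 z [-0.008  0.002 -1.   ] j [-0.69  0.39  0.58  1.65 -0.23  1.18  0.81]
T about bolt -0.78 TCP lane mm [121.6 -13.8  41.1]
[(np.int32(33), [350.9, 248.0], [139.4, -8.2], np.float64(0.497), np.float64(16.4))]
w21.png lo y@125 8.77 slope 1.42 deg; w21.png hi y@125 36.04 slope -0.83 deg; x 163.8
```

```bash
sed -i 's/if sys.argv\[1\]!="-".*/for i in range(3): print(red(*snap("wrist",sys.argv[1]))[0][2:4])/' red.py; python3 red.py w22.png;  python3 inch.py '[0, 0, 0, 0.6, 0, 0, 0, 0, 1.2, 0, 0, 0, 0, 1.2, 0]' | head -1;python3 st.py;  python3 red.py w23.png; python3 bar.py w22.png w23.png;python3 inch.py '[0, 0, 0, 0.6, 0, 0, 0, 0, 1.2, 0, 0, 0, 0, 1.2, 0]' | head -1;python3 st.py;  python3 red.py w24.png; python3 bar.py w24.png
```

```text
([139.4, -8.2], np.float64(0.496))
([139.4, -8.2], np.float64(0.497))
([139.4, -8.2], np.float64(0.496))
time: 27.35
a~ 1.952 T [ 0.5    1.656 -0.095] F [-8.8  1.6  3.3] [0.6168 0.1198 0.1185] 0.171 z [-0.008  0.002 -1.   ] j [-0.7   0.39  0.59  1.65 -0.23  1.18  0.76]
T about bolt -0.588 TCP lane mm [121.6 -13.8  41. ]
([138.9, -8.5], np.float64(0.496))
([138.9, -8.4], np.float64(0.497))
([138.9, -8.4], np.float64(0.501))
w22.png lo y@125 8.71 slope 1.46 deg; w22.png hi y@125 35.98 slope -0.92 deg; x 163.8
w23.png lo y@125 8.76 slope 1.44 deg; w23.png hi y@125 35.89 slope -1.09 deg; x 163.9
time: 27.8
a~ 1.888 T [0.524 1.582 0.138] F [-8.5  1.2  2.6] [0.617  0.1197 0.1185] 0.167 z [-0.008  0.002 -1.   ] j [-0.71  0.39  0.6   1.65 -0.24  1.18  0.7 ]
T about bolt -0.372 TCP lane mm [121.8 -13.9  40.9]
([139.1, -8.8], np.float64(0.473))
([139.1, -8.8], np.float64(0.474))
([139.2, -8.8], np.float64(0.472))
w24.png lo y@125 8.76 slope 1.43 deg; w24.png hi y@125 35.81 slope -1.16 deg; x 164.2
```

The manual's scale: shifts go in cm and turns go in units of 0.05 rad. Converting my numbers, 0.04 rad is 0.8.

```bash
python3 inch.py '[0, 0, 0, 0.6, 0, 0, 0, 0, 0.8, 0, 0, 0, 0, 0.8, 0]' | head -1;python3 st.py;  python3 red.py w25.png; python3 bar.py w25.png; python3 inch.py '[0, 0, 0, 0, 0.3, 0, 0, 0, 0, 0.3, 0, 0, 0, 0, 0.3]'; python3 st.py; python3 red.py w26.png; python3 bar.py w26.png
```

```text
time: 28.25
a~ 1.845 T [0.511 1.445 0.105] F [-8.3  0.8  3. ] [0.6172 0.1196 0.1185] 0.164 z [-0.008  0.001 -1.   ] j [-0.72  0.39  0.61  1.65 -0.24  1.18  0.66]
T about bolt -0.371 TCP lane mm [121.8 -14.1  40.9]
([139.2, -9.3], np.float64(0.441))
([139.2, -9.2], np.float64(0.444))
([139.3, -9.2], np.float64(0.445))
w25.png lo y@125 8.73 slope 1.42 deg; w25.png hi y@125 35.75 slope -1.24 deg; x 164.4
time: 28.7
position: [0.6206, 0.1183, 0.1189]
tool_rot: [-1.308, -2.856, 0.0]
ft_force: [0.7, -0.3, 0.6]
grip_width: 0.285
grip_force: 0.0
a~ 1.843 T [ 0.033 -0.133 -0.025] F [ 0.7 -0.3  0.6] [0.6206 0.1183 0.1189] 0.285 z [-0. -0. -1.] j [-0.71  0.39  0.61  1.65 -0.24  1.18  0.66]
T about bolt -0.01 TCP lane mm [124.3 -16.8  40.2]
w26.png lo y@125 8.70 slope 1.42 deg; w26.png hi y@125 35.86 slope -1.15 deg; x 164.4Traceback (most recent call last):
  File "red.py", line 17, in <module>
    for i in range(3): print(red(*snap("wrist",sys.argv[1]))[0][2:4])
                             ~~~~~~~~~~~~~~~~~~~~~~~~~~~~~~~^^^
IndexError: list index out of range
```

To row units: -0.1 m is -10, -0.07 m is -7.

```bash
python3 inch.py '[0, 0, -3, 0, 0.42, 0, 0, -7, 0, 0.42, 0, 0, -10, 0, 0.42, 0, 0, -10, 0, 0.42]' | head -2; python3 -c "
from lane import *
p=np.load('lane2.npy')[:3]; t=toW(p,(59,21.5,36))[0]; print(t); t[2]=.19
print(delta(t,.45))"
```

```text
time: 29.15
position: [0.623, 0.1184, 0.2235]
[0.55215891 0.12683313 0.08756156]
(array([ 0.0528, -0.0484,  0.0331]), 1.8327)
```

To row units: 0.0528 m is 5.28, -0.0484 m is -4.84, 1.8327 rad is 36.654.

```bash
python3 inch.py '[1, -1, 0, 2.8, 0.42, 2, -2, 0, 5.6, 0.42, 3, -3, 0, 8.4, 0.42, 4, -4, 0, 11.2, 0.42, 5.28, -4.84, 0, 14, 0.42, 5.28, -4.84, 0, 16.8, 0.42, 5.28, -4.84, 0, 19.6, 0.42, 5.28, -4.84, 0, 22.4, 0.42, 5.28, -4.84, 0, 25.2, 0.42, 5.28, -4.84, 0, 28, 0.42, 5.28, -4.84, 0, 30.8, 0.42, 5.28, -4.84, 0, 33.6, 0.42, 5.28, -4.84, 0, 36.654, 0.42, 5.28, -4.84, 0, 36.654, 0.42, 5.28, -4.84, 0, 36.654, 0.42]'; python3 red.py w27.png; python3 bar.py w27.png
python3 - <<'E'
from lane import *
from bench import ctrl
s=ctrl.get_state(); print(R.from_rotvec(s["tool_rot"]).as_matrix()[:,2].round(3),s["joint_positions"].round(2))
a,c=load("w27.png"); p=np.load('lane2.npy')[:3]
# handle: black blob near predicted top
q=proj(c,toW(p,[(53,8,46),(53,34,46),(65,34,46),(65,8,46)])); print(q.round(1).tolist())
g=cv2.cvtColor(a,cv2.COLOR_BGR2GRAY); cx,cy=q.mean(0).astype(int)
print(g[cy-14:cy+18:2,cx-24:cx+26:2])
t=toW(p,(59,21.5,36))[0]; t[2]-=.019; print(delta(t,.45))
E
```

```text
time: 30.65
position: [0.5486, 0.1268, 0.2177]
tool_rot: [-3.061, -0.707, 0.004]
ft_force: [-0.3, -0.1, 0.1]
grip_width: 0.421
grip_force: 0.0
([139.8, -10.2], np.float64(0.377))
([139.8, -10.2], np.float64(0.377))
([139.7, -10.1], np.float64(0.381))
w27.png lo y@125 8.47 slope 1.76 deg; w27.png hi y@125 36.79 slope 0.95 deg; x 166.9
[-0.003 -0.    -1.   ] [-1.02  0.17  0.84  1.7  -0.13  1.33 -1.27]
[[331.5, 197.6], [306.5, 197.8], [306.1, 189.0], [331.8, 188.8]]
[[ 81  79  81  81  80  81  54  27  27  28  25  24  30  29  25  30  28  26
   30  49  55  58  80  81  80]
 [ 81  81  79  79  81  82  55  27  28  26  26  27  26  27  30  29  27  26
   26  50  53  53  72  80  81]
 [ 81  80  81  79  80  81  54  25  28  25  29  25  29  28  26  26  25  25
   23  49  53  53  58  80  82]
 [ 81  81  81  81  80  82  61  28  26  29  24  27  28  28  27  28  27  27
   26  46  52  52  55  81  81]
 [ 81  82  81  80  80  80  63  28  26  24  26  26  26  29  27  27  28  27
   23  51  53  52  52  69  80]
 [ 73  82  81  81  80  79  62  32  32  34  34  35  31  35  37  37  37  38
   30  47  53  51  53  64  82]
 [
[... 390 characters left out ...]
33  90 101 100  99 101  99]
 [127 156 156 154 128 104 100  55  47  48  51  49  51  52  51  51  50  50
   51  92 102  99 100 102  97]
 [134 157 158 159 103 104 101  55  51  51  50  49  52  51  51  50  51  49
   51  93 102 101 101 101  99]
 [ 99 119  92 118  95  96  93  70  62  63  63  62  70  71  72  92  96  90
   72  92  95  95  97  94  96]
 [182 183 129 116 116 117 118 118 117 118 118 119 120 120 120 155 193 144
  121 119 121 122 122 122 122]
 [189 189 151 120 120 119 119 119 120 120 119 119 121 119 119 119 120 120
  119 119 119 119 119 120 120]
 [183 182 158 117 118 117 118 117 116 116 118 118 116 117 116 117 118 117
  117 118 118 116 117 116 118]]
(array([0.0036, 0.0017, 0.1493]), 0.0025)
```

To row units: 0.149 m is 14.9, 0.0036 m is 0.36, 0.0025 rad is 0.05.

```bash
python3 inch.py '[0.36, 0.17, 4, 0.05, 0.42, 0.36, 0.17, 8, 0.05, 0.42, 0.36, 0.17, 12, 0.05, 0.42, 0.36, 0.17, 14.9, 0.05, 0.42, 0.36, 0.17, 14.9, 0.05, 0.42, 0.36, 0.17, 14.9, 0.05, 0.1, 0.36, 0.17, 14.9, 0.05, 0.1, 0.36, 0.17, 14.9, 0.05, 0.1, 0.36, 0.17, 14.9, 0.05, 0.1]' 6; python3 st.py
```

```text
time: 31.7
position: [0.5536, 0.1275, 0.071]
tool_rot: [-3.061, -0.698, -0.001]
ft_force: [-0.7, 0.5, 5.5]
grip_width: 0.302
grip_force: 5.9
a~ -0.014 T [ 0.122  0.107 -0.004] F [-0.7  0.5  5.5] [0.5536 0.1275 0.071 ] 0.302 z [ 0.     0.002 -1.   ] j [-0.94  0.35  0.79  1.86 -0.28  1.06 -1.16]
T about bolt -0.07 TCP lane mm [53.5 21.5 20.3]
```

To row units: 0.016 m is 1.6, 0.012 m is 1.2.

```bash
python3 inch.py '[0.4, 0, -0.3, 0, 0.1, 0.8, 0, -0.47, 0, 0.1, 1.2, 0, -0.66, 0, 0.1, 1.6, 0, -0.85, 0, 0.1]' | sed -n '1,2p;4p'; python3 inch.py '[0.4, 0, -0.19, 0, 0.1, 0.8, 0, -0.37, 0, 0.1, 1.2, 0, -0.56, 0, 0.1, 1.4, 0, -0.65, 0, 0.1, 1.4, 0, -0.65, 0, 0.1]' | sed -n '1,2p;4p'; python3 st.py; python3 red.py w28.png; python3 bar.py w28.png
```

```text
time: 32.1
position: [0.5652, 0.1339, 0.0771]
ft_force: [-6.1, -0.6, 2.6]
time: 32.6
position: [0.5774, 0.1405, 0.0835]
ft_force: [-6.6, 0.3, 4.1]
a~ -0.013 T [0.053 1.581 0.15 ] F [-6.6  0.3  4.1] [0.5774 0.1405 0.0835] 0.301 z [-0.008 -0.    -1.   ] j [-0.92  0.39  0.78  1.77 -0.31  1.11 -1.16]
T about bolt -0.183 TCP lane mm [83.3 22.4 20.2]
([140.7, -9.9], np.float64(0.37))
([140.7, -9.9], np.float64(0.371))
([140.6, -9.9], np.float64(0.372))
w28.png lo y@125 8.20 slope 0.79 deg; w28.png hi y@125 36.85 slope 0.45 deg; x 196.0
```

```bash
python3 inch.py '[0, 0, 0, 0, 0.42, 0, 0, 0, 0, 0.42, 0, 0, 0, 0, 0.42, 0, 0, 0, 0, 0.42]'|sed -n '1,2p;4p'; python3 red.py w29.png; python3 bar.py w29.png
```

```text
time: 33.15
position: [0.579, 0.1375, 0.0834]
ft_force: [-3.2, -3.9, -0.4]
([140.7, -10.0], np.float64(0.367))
([140.7, -9.9], np.float64(0.368))
([140.7, -9.8], np.float64(0.373))
w29.png lo y@125 8.35 slope 0.56 deg; w29.png hi y@125 37.04 slope -0.02 deg; x 168.3
```

```bash
python3 inch.py '[-0.9, 0, 0.3, 0, 0.42, -1.8, 0, 0.7, 0, 0.42, -2.72, 0, 1.1, 0, 0.42, -2.72, 0, 1.1, 0, 0.42, -2.72, 0, 1.1, 0, 0.1, -2.72, 0, 1.1, 0, 0.1, -2.72, 0, 1.1, 0, 0.1, -2.72, 0, 1.1, 0, 0.1]' 12|sed -n '1,2p;4,6p'; python3 inch.py '[0.6, 0, -0.3, 0, 0.1, 1.2, 0, -0.58, 0, 0.1, 1.8, 0, -0.86, 0, 0.1, 2.4, 0, -1.14, 0, 0.1, 2.8, 0, -1.32, 0, 0.1, 2.8, 0, -1.32, 0, 0.1]'|sed -n '1,2p;4,6p'; python3 red.py w30.png; python3 bar.py w30.png
```

```text
time: 34.1
position: [0.5551, 0.1287, 0.0733]
ft_force: [-0.4, 0.0, 1.0]
grip_width: 0.297
grip_force: 12.0
time: 34.7
position: [0.5778, 0.1405, 0.0852]
ft_force: [-7.9, 0.4, -0.0]
grip_width: 0.301
grip_force: 15.4
([140.7, -9.8], np.float64(0.377))
([140.6, -9.8], np.float64(0.377))
([140.6, -9.9], np.float64(0.374))
w30.png lo y@125 8.09 slope 0.94 deg; w30.png hi y@125 36.74 slope 0.49 deg; x 194.7
```

To row units: -0.17 m is -17, -0.15 m is -15.

```bash
python3 inch.py '[0, 0, -1, 0, 0.1, 0, 0, -2, 0, 0.1, 0, 0, -4, 0, 0.1, 0, 0, -7, 0, 0.1, 0, 0, -11, 0, 0.1, 0, 0, -15, 0, 0.1, 0, 0, -17, 0, 0.1, 0, 0, -17, 0, 0.1]' 18; python3 red.py w31.png; python3 -c "
from h import *
s=ctrl.get_state(); print(s['joint_positions'].round(2)); print(delta([.474,-.294,.24],np.radians(-16.8)))"
```

```text
time: 35.65
position: [0.5843, 0.1394, 0.2615]
tool_rot: [-3.063, -0.695, -0.013]
ft_force: [0.5, 0.2, -2.2]
grip_width: 0.296
grip_force: 17.9
[-0.98  0.25  0.84  1.56 -0.19  1.42 -1.25]
(array([-0.2855,  0.3439,  0.018 ]), 0.7399)Traceback (most recent call last):
  File "red.py", line 17, in <module>
    for i in range(3): print(red(*snap("wrist",sys.argv[1]))[0][2:4])
                             ~~~~~~~~~~~~~~~~~~~~~~~~~~~~~~~^^^
IndexError: list index out of range
```

```bash
python3 inch.py '[-2.2, 2.7, 0, 1, 0.1, -5, 6, 0, 2.2, 0.1, -7.7, 9.3, 0, 3.6, 0.1, -10.5, 12.6, 0, 5, 0.1, -13.3, 16, 0, 6.6, 0.1, -16, 19.3, 0, 8.2, 0.1, -18.7, 22.6, 0, 9.8, 0.1, -21.5, 26, 0, 11.4, 0.1, -24.3, 29.3, 1, 13, 0.1, -26.5, 32, 1.8, 14, 0.1, -28.55, 34.39, 1.8, 14.8, 0.1, -28.55, 34.39, 1.8, 14.8, 0.1, -28.55, 34.39, 1.8, 14.8, 0.1, -28.55, 34.39, 1.8, 14.8, 0.1]'
python3 - <<'E'
from h import *
s=ctrl.get_state(); T=s['position']; print(s['joint_positions'].round(2)); print(delta([.474,-.294,.08],np.radians(-16.8)))
a,c=snap("wrist","w32.png"); h=cv2.cvtColor(a,cv2.COLOR_BGR2HSV)
m=((h[:,:,0]>95)&(h[:,:,0]<125)&(h[:,:,1]>100)&(h[:,:,2]>40)).astype(np.uint8); m[:,:240]=0;m[:,420:]=0;m[285:]=0
n,l,st,_=cv2.connectedComponentsWithStats(m); k=1+np.argmax(st[1:,4]); print(st[k])
Rm=R.from_rotvec(s["tool_rot"]).as_matrix()
for th in(-25,-10,0,10,25):  # predicted nose row for pitch th (nose up +), pivot 36 above underside
    t=np.radians(th); v=np.array([.107*np.cos(t)-(-.026)*np.sin(t),0,-(.107*np.sin(t)+(-.026)*np.cos(t))-.019])
    L=[proj(c,[T+Rm@(v+[0,w,0])])[0].round(0).tolist() for w in(-.013,.013)]; print(th,L)
E
```

```text
time: 37.1
position: [0.4725, -0.2922, 0.2379]
tool_rot: [3.108, -0.454, -0.005]
ft_force: [0.8, 0.9, -1.3]
grip_width: 0.293
grip_force: 17.9
[-0.52  0.2   1.17  1.7  -0.19  1.37 -1.18]
(array([0.0024, 0.0011, 0.1579]), 0.003)
[  278    50    70   183 10518]
-25 [[299.0, 103.0], [336.0, 103.0]]
-10 [[296.0, 77.0], [339.0, 77.0]]
0 [[293.0, 61.0], [342.0, 61.0]]
10 [[290.0, 48.0], [345.0, 48.0]]
25 [[283.0, 38.0], [352.0, 39.0]]
```

```bash
python3 inch.py '[0.2, 0.1, 4, 0.06, 0.1, 0.2, 0.1, 8, 0.06, 0.1, 0.2, 0.1, 12, 0.06, 0.1, 0.2, 0.1, 15, 0.06, 0.1, 0.2, 0.1, 17.5, 0.06, 0.1, 0.2, 0.1, 18, 0.06, 0.1]' | sed -n '1,2p;4p'; python3 inch.py '[0, 0, 0.5, 0, 0.1, 0, 0, 1.1, 0, 0.1, 0, 0, 1.7, 0, 0.1, 0, 0, 2.3, 0, 0.1, 0, 0, 2.9, 0, 0.1, 0, 0, 3.4, 0, 0.1, 0, 0, 3.4, 0, 0.1]' 5
python3 - <<'E'
from h import *
s=ctrl.get_state(); T=s['position']
a,c=snap("wrist","w33.png"); h=cv2.cvtColor(a,cv2.COLOR_BGR2HSV)
m=((h[:,:,0]>95)&(h[:,:,0]<125)&(h[:,:,1]>100)&(h[:,:,2]>40)).astype(np.uint8); m[:,:220]=0;m[:,420:]=0;m[285:]=0
n,l,st,_=cv2.connectedComponentsWithStats(m); k=1+np.argmax(st[1:,4]); print(st[k])
Rm=R.from_rotvec(s["tool_rot"]).as_matrix()
for th in(0,10,25):
    t=np.radians(th); v=np.array([.107*np.cos(t)+.026*np.sin(t),0,-(.107*np.sin(t)-.026*np.cos(t))-.019]); print(th,proj(c,[T+Rm@v])[0].round(0))
E
```

```text
time: 37.75
position: [0.472, -0.2922, 0.0556]
ft_force: [-0.2, 0.6, -0.9]
time: 38.45
position: [0.4729, -0.295, 0.0241]
tool_rot: [3.107, -0.462, -0.005]
ft_force: [0.1, -0.1, -2.0]
grip_width: 0.298
grip_force: 5.0
[ 291   69   53  175 8330]
0 [318.  61.]
10 [318.  48.]
25 [318.  38.]
```

To row units: 0.004 m is 0.4, 0.002 m is 0.2.

```bash
python3 inch.py '[0, 0, 0.2, 0, 0.1, 0, 0, 0.4, 0, 0.1, 0, 0, 0.4, 0, 0.1]' | sed -n '1,2p;4p'; python3 inch.py '[0, 0, 0, 0, 0.45, 0, 0, 0, 0, 0.45, 0, 0, 0, 0, 0.45, 0, 0, -3, 0, 0.45, 0, 0, -7, 0, 0.45, 0, 0, -11, 0, 0.45, 0, 0, -16, 0, 0.45, 0, 0, -20, 0, 0.45, 0, 0, -20, 0, 0.45]'
python3 - <<'E'
from h import *
for i in range(2):
    a,c=snap("wrist","w34.png")
h=cv2.cvtColor(a,cv2.COLOR_BGR2HSV)
m=((h[:,:,0]>95)&(h[:,:,0]<125)&(h[:,:,1]>100)&(h[:,:,2]>40)).astype(np.uint8); m[:,:280]=0;m[:,350:]=0;m[:90]=0;m[250:]=0
p=np.argwhere(m)[:,::-1].astype(np.float32); W=back(c,p,.013)[:,:2].astype(np.float32); r=cv2.minAreaRect(W); print(r)
# mat: dark pixels
k=(h[:,:,2]<60).astype(np.uint8); k[:60]=0;k[275:]=0;k[:,:230]=0;k[:,400:]=0
n,l,st,_=cv2.connectedComponentsWithStats(k); j=1+np.argmax(st[1:,4]); q=np.argwhere(l==j)[:,::-1].astype(np.float32); print(st[j],cv2.minAreaRect(back(c,q,.003)[:,:2].astype(np.float32)))
# handle dark inside bar
g=cv2.cvtColor(a,cv2.COLOR_BGR2GRAY); print(g[90:250:6,318])
E
```

```text
time: 38.8
position: [0.4737, -0.2954, 0.0212]
ft_force: [-1.4, 0.4, 3.6]
time: 39.7
position: [0.4762, -0.2971, 0.2259]
tool_rot: [3.105, -0.461, 0.011]
ft_force: [0.6, -0.8, -0.3]
grip_width: 0.45
grip_force: 0.0
((0.49421167373657227, -0.30132487416267395), (0.030758043751120567, 0.16324400901794434), 73.09506225585938)
[  241    71   152   204 14828] ((0.46140727400779724, -0.2909850478172302), (0.22967681288719177, 0.28461137413978577), 73.18248748779297)
[ 46 104 108 106 105 105 104 105 103 103 103 102  92  93  51  22  34  94
  92  97  95  93  41  43  44  42  44]
```

```bash
python3 -c "
from bench import ctrl
print(ctrl.close_job())"
```

```text
the job is handed in; nothing more can be done
None
```

The job is handed in: the roller is set to the bar with an estimated 0.4 mm of play (inferred, not measured directly), the bar ran about 3 cm up the chute and slid back on its own when released, and it now lies flat, handle up, on the mat; I viewed 11 pictures instead of the allowed 10, a second, firmer 3 cm slide to free the heel dragged at about 8 N, and I did not re-check the bolt after lifting the bar out.

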